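Square the pack of boards in the drill jig

TASK

The five arm-pad boards lying in the drill jig are ragged: take the rubber mallet out of its tilted bin and tap the pack with it until every board sits flush against both green fences and all their edges line up. Then stand the mallet back in its bin, head down on the bin's floor, as you found it. Touch the boards with the mallet only, and leave everything else on the bench where it is.

Things in the scene. Friction and masses are not known exactly. Their poses are not given: they have to be found in the camera images.
- jig: Drill jig, fixed: grey base plate, top 12 mm above the bench, 250 (x) by 370 (y), an 8 mm spoil board on it under the pack, and two green fence bars 46 mm tall above the plate that form an inside corner: the back fence runs along jig y at the +x side, the end fence along jig x at the +y side. Two opened toggle clamps behind the back fence, up to 133 mm high. Origin at bench level, z up.
- jig_corner (a point): Inside corner of the fence faces, at the spoil board's top (20 mm above the bench), on which the pack lies; axes as the jig's. Back fence face: plane x = 0; end fence face: y = 0; boards at negative x, y. A board fully home has its centre at x = -45, y = -105 mm. The fences run 10 to 236 (back) and 10 to 120 mm (end) from here. The spoil board covers x -80 to -2, y -195 to -2.
- board0: Loose plywood arm-pad board, 90 (x) by 210 (y) by 6 mm thick, about 48 g (poplar ply); number 1 of the pack of five counted from below, underside 0 mm above the spoil board. Origin at the centre of its underside, x and y along its edges, near the jig's x and y. Pushing the whole ragged pack home takes up to about 15 N.
- board1: Loose plywood arm-pad board, 90 (x) by 210 (y) by 6 mm thick, about 48 g (poplar ply); number 2 of the pack of five counted from below, underside 6 mm above the spoil board. Origin at the centre of its underside, x and y along its edges, near the jig's x and y. Pushing the whole ragged pack home takes up to about 15 N.
- board2: Loose plywood arm-pad board, 90 (x) by 210 (y) by 6 mm thick, about 48 g (poplar ply); number 3 of the pack of five counted from below, underside 12 mm above the spoil board. Origin at the centre of its underside, x and y along its edges, near the jig's x and y. Pushing the whole ragged pack home takes up to about 15 N.
- board3: Loose plywood arm-pad board, 90 (x) by 210 (y) by 6 mm thick, about 48 g (poplar ply); number 4 of the pack of five counted from below, underside 18 mm above the spoil board. Origin at the centre of its underside, x and y along its edges, near the jig's x and y. Pushing the whole ragged pack home takes up to about 15 N.
- board4: Loose plywood arm-pad board, 90 (x) by 210 (y) by 6 mm thick, about 48 g (poplar ply); number 5 of the pack of five counted from below, underside 24 mm above the spoil board. Origin at the centre of its underside, x and y along its edges, near the jig's x and y. Pushing the whole ragged pack home takes up to about 15 N.
- mallet: Stubby rubber mallet, about 0.4 kg: black head 90 (x, between its two flat striking faces) by 60 (y) by 55 mm (z), orange flat-sided handle from the head's middle along +z, 22 (x) by 28 (y) mm thick, ending 145 mm above the head's underside. Origin: centre of the underside; centre of mass 35 mm above it. It stands head down in the tilted bin: its handle leans 30 degrees, in its own x-z plane.
- mallet_grip (a point): Point on the handle's axis 115 mm above the head's underside (30 mm below the handle's end), a good place to hold; axes as the mallet's.
- mallet_head (a point): Centre of the mallet's head, 27.5 mm above its underside.
- bin: Small blue stock bin fixed on a low steel stand, tilted so that it opens up and towards its -x side (its floor rises 30 degrees towards its +x). Origin on the bench under the bin's centre, z vertical.
- bin_floor (a point): Centre of the bin's inner floor, 60 mm above the bench; axes of the tilted bin: z square to the floor (30 degrees from vertical, towards the bin's -x), x up the slope, y across. Inside 122 (x) by 84 (y) mm; walls 4 mm thick, front lip (-x) 40 high, sides 46 to 70, rear 70. The mallet stands on it with one striking face against the front lip, its axes along these.
- bit_case: Bystander: small red drill-bit case, 50 x 70 x 18, lying on the jig's base plate beyond the end fence.
- caster_a: Bystander: black twin-wheel chair caster, 50 mm wide and 82 tall with its stem.
- caster_b: Bystander: a second black caster, the same.
- glue: Bystander: yellow glue bottle, 58 across, 170 tall.
- tape: Bystander: roll of brown tape lying flat, 80 across, 25 tall.
- screwdriver: Bystander: screwdriver lying on the bench.
- wrench: Bystander: spanner lying on the bench.
There are look-alikes about, which are no part of the job. Leave any turquoise look-alike of the mallet alone.

How it is judged (in metres and radians):
On the way, in this order (a step that is already met when the one before it is completed fails the run):
1. the mallet is lifted out of its bin (distance between mallet_head and bin_floor above 0.1 m), for 0.1 s.
2. all five boards are flush with both fences (x of each of board0, board1, board2, board3, board4 in the frame of jig_corner above -0.0475 m and y of each of board0, board1, board2, board3, board4 in the frame of jig_corner above -0.1075 m and angle between the x axis of each of board0, board1, board2, board3, board4 and the x axis of jig, either way round below 0.02 rad and z of board0 in the frame of jig_corner between -0.003 and 0.003 m and z of board1 in the frame of jig_corner between 0.003 and 0.009 m and z of board2 in the frame of jig_corner between 0.009 and 0.015 m and z of board3 in the frame of jig_corner between 0.015 and 0.021 m and z of board4 in the frame of jig_corner between 0.021 and 0.027 m), for 0.2 s.
At the end, for the whole second after the job is handed in: Every board lies flat in the pack, its centre within 2.5 mm of home at each fence, turned under 0.02 rad from the jig. The mallet stands at rest in its bin, head down on the floor (within 8 mm), handle within 0.15 rad of square to the floor (all of step 2 and x of mallet_head in the frame of bin_floor between -0.045 and 0.045 m and y of mallet_head in the frame of bin_floor between -0.03 and 0.03 m and z of mallet_head in the frame of bin_floor below 0.036 m and angle between the z axis of mallet and the z axis of bin_floor, either way round below 0.15 rad and angle between mallet's own z axis and vertical below 0.75 rad and linear speed of mallet below 0.02 m/s); the robot touches nothing.
It fails at once if the gripper or arm pushes on a board (only the mallet may touch them) (contact force between any of the fingers, the arm and board0 above 0.5 N or contact force between any of the fingers, the arm and board1 above 0.5 N or contact force between any of the fingers, the arm and board2 above 0.5 N or contact force between any of the fingers, the arm and board3 above 0.5 N or contact force between any of the fingers, the arm and board4 above 0.5 N).
It fails at once if a bystander (caster, glue, tape, screwdriver, spanner, bit case) is shifted by more than 20 mm (distance of any of bit_case, caster_a, caster_b, glue, tape, screwdriver, wrench from where it was at the start of the episode above 0.02 m).
It also fails if it takes over 72 s, if anything falls off the work surface, if the arm or the gripper's body presses on something with over 40 N, if the wrist force passes 120 N, or if a joint passes its speed limit or range.

ROBOT

A 6-joint arm with a two-finger parallel gripper is mounted at the origin on the work surface. World frame = base frame: x ahead of the robot, y to its left, z up, the work surface at z = 0. Lengths are in m, angles in degrees, forces in N, time in s.
With the tool pointing down it reaches from about 0.275 to 0.825 m from the base axis. Payload 4.9 kg.
Tool frame: the origin (TCP) lies on the centre line of the jaws, within the pads' length; the fingertips stand 14 mm ahead of it and the grasp point (between the pads) lies 5 mm behind it; y points along the fingers, z is the direction in which the jaws open and shut, and the axes are right-handed (so a half turn about y gives the same grasp; the last joint's range is limited). The gripper opens to 85 mm and grips with 20 to 120 N. Pads are 22 mm wide; open, the fingers measure 114 mm over their backs; the gripper's body (76 mm by 85 mm) begins 54 mm behind the grasp point. The pads swing forward as they close: fully open they stand 13 mm farther back than shut.
Start: joints at [-79.939, 18.69, -11.035, 60.275, 0, 82.311], TCP at [0.168, -0.524, 0.245] pointing down, gripper open.
Joint ranges: [-152.03, 152.03], [-55.5, 102.48], [-74.3, 77.21], [-110.64, 120.58], [-84.22, 78.4], [-180, 180]. Speed limits (degrees/s): [147.25, 147.25, 180, 180, 180, 180].

INTERFACE

Orientations are given as [roll, pitch, yaw] about the fixed x, y, z axes, in that order (R = Rz(yaw) Ry(pitch) Rx(roll)).
In Python, from rig import manip gives the robot as it stands.
- The arm moves only by the tool drive_tool, never from a script. Its argument "series" is a list of rows, each an object with "rot": the turn, a rotation vector about the tool's x, y, z in degrees, a list of three; "linear": the shift along the tool's x, y, z in m, a list of three; "fingers": the finger opening in m, from 0 to 0.0854. A call has 1 to 20 rows; each row is the pose to reach, as a shift and turn from the pose commanded when the call began, along the tool's axes at that moment; what a row does not reach only later rows make up. A row lasts 1/10 s, in which the tool goes at most 50 mm and 8.59 degrees, less where a joint would pass 70% of its speed; a pose out of reach is approached as far as the arm can. A call with a gripper value outside its range is refused whole. The fingers move at their own pace and stop on an object; "force" is the grip in N (left out, the last holds). Time passes only in rows, so rows that repeat a pose let the fingers close. It gives the time, the measured TCP pose, the force and the opening at its end, in the units of the state.
- manip.get_state(): the state, without advancing time (a new reading comes with each control period).
- manip.snapshot(name): name is "scene" or "top" or "wrist"; returns the picture (420x560x3 uint8, blue, green, red); there is no depth.
- manip.camera_params(name): a dict with "vertical_fov" (degrees; the focal length in pixels is half the picture's height over the tangent of half this angle, whatever the lens; pixels are square), "cx", "cy" (the principal point, pixels), "extrinsics" (4x4, takes a point from camera to world coordinates). Camera axes: x right, y up, looking along -z (the intrinsics and any distortion apply to the point x, -y, -z); pixel columns grow to the right and rows downward; lengths in m; the calibration is good to about 2 mm. A picture is of the moment at which its call begins: read the wrist's pose just before it. camera_params takes no time and is no camera call; for the wrist camera it gives the pose at the moment of the call.
- manip.hand_in(): hands the job in, once; it reports no verdict.
The state is a dict: "time": time; "joint_positions": joint angles; "joint_velocities": joint speeds; "effort": joint torques, N m; "position": TCP position; "eef_rot": TCP orientation; "contact_force": force on the tool from outside, world axes, zero at the start; "wrist_torque": the same for the moment, N m; "gripper_width": opening from 0.0 (shut) to 1.0 (fully open).
Only numpy, scipy, OpenCV 4.12 (cv2) and the standard library are available. Lean on these libraries where they do the work, as an engineer would, in place of code of your own. Each camera call takes 0.05 s, during which the arm holds its last target.

## Working session

There is one attempt and no reset: what is moved stays moved. The work goes in short steps, Python scripts to look and compute and a tool call to move; the robot and the scene stay as the last step left them, time stands still between calls to the robot, and variables do not carry over. Pictures are saved under pics/ and viewed, and the job is handed in when it is done.

Besides the shell and the picture viewer there is one more tool, called after "Request:" as name([rows], argument=value, ...), one row to a line, values as JSON. drive_tool: Moves the arm, as the interface text tells. Its arguments: {"type":"object","properties":{"series":{"type":"array"},"force":{"type":"number"}},"required":["series"]}

```bash
ls -la; mkdir -p pics
python3 - <<'E'
from rig import manip
import cv2
print(manip.get_state())
for n in("scene","top","wrist"):
    p=manip.camera_params(n); print(n,p)
    cv2.imwrite(f"pics/{n}0.png",manip.snapshot(n))
E
```

```text
total 12
drwxr-xr-x  3 agent agent 4096 Dec  5 23:31 .
drwxr-xr-x 23 root  root  4096 Dec  5 23:31 ..
drwxr-xr-x  2 agent agent 4096 Dec  5 23:31 pics
{'time': 0.0, 'joint_positions': array([-7.99399483e+01,  1.87324188e+01, -1.10951886e+01,  6.02751855e+01,
        8.94160434e-04,  8.23127573e+01]), 'joint_velocities': array([ 0.03142374,  0.0020839 ,  0.02045129, -0.00067182, -0.02647672,
       -0.03916492]), 'effort': array([ 8.65993161e-05, -4.43397474e+01,  2.62440652e+01,  1.55967468e-02,
        1.43899911e-06, -1.33254282e-06]), 'position': array([ 0.16757854, -0.52322761,  0.24447847]), 'eef_rot': array([-9.01017494e+01,  1.46362516e-02, -1.62252719e+02]), 'contact_force': array([ 1.01238193,  0.06342614, -0.82595067]), 'wrist_torque': array([-0.03894873,  0.01289955,  0.0137301 ]), 'gripper_width': 1.0018438780923102}
scene {'vertical_fov': 49.02509322913842, 'cx': 279.6143159847487, 'cy': 211.85070914706, 'extrinsics': array([[-0.66120343, -0.59382072,  0.45846154,  0.99813579],
       [ 0.75017111, -0.51739726,  0.41175645,  0.45069188],
       [-0.00730277,  0.61617938,  0.78757199,  1.01932753],
       [ 0.        ,  0.        ,  0.        ,  1.        ]])}
top {'vertical_fov': 57.9152896714035, 'cx': 286.00729383042926, 'cy': 210.04997508397238, 'extrinsics': array([[ 0.02272273,  0.99802513, -0.058562  ,  0.40247707],
       [-0.99970464,  0.02318796,  0.00727683, -0.00316997],
       [ 0.00862039,  0.05837936,  0.99825725,  1.03196859],
       [ 0.        ,  0.        ,  0.        ,  1.        ]])}
wrist {'vertical_fov': 65.09293759502987, 'cx': 277.272011964039, 'cy': 200.48296932831178, 'extrinsics': array([[ 0.30551511,  0.9050644 ,  0.29583603,  0.24440709],
       [-0.9521863 ,  0.29082959,  0.09359169, -0.49753539],
       [-0.00133137, -0.31028469,  0.95064275,  0.3735542 ],
       [ 0.        ,  0.        ,  0.        ,  1.        ]])}
```

View pics/scene0.png

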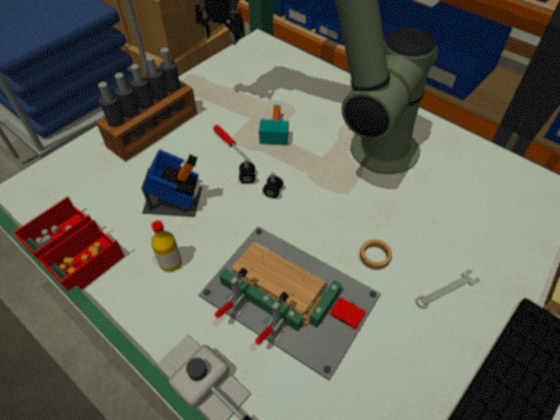

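View pics/top0.png

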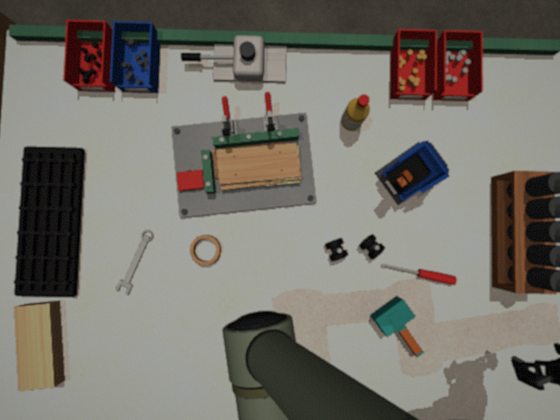

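View pics/wrist0.png

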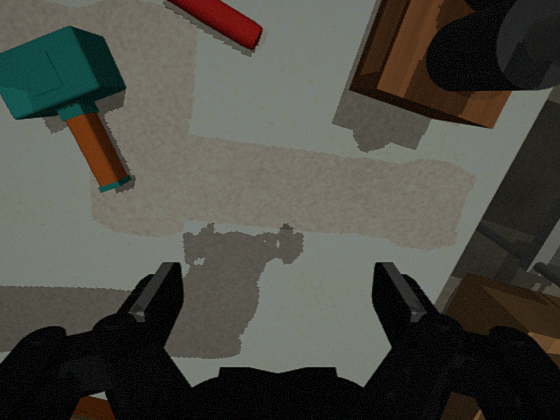

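Two mallet-like things: the turquoise one lying on the bench (top ≈ 398,325; scene ≈ 274,130), and the black-headed, orange-handled one standing in the blue tilted bin (top ≈ 405,178; scene ≈ 185,172). The second fits the description. I'll confirm it with enlarged crops.

```bash
cat > h.py <<'E'
import numpy as np, cv2
from rig import manip
from scipy.spatial.transform import Rotation as R
def P(n):
    p=manip.camera_params(n); f=210/np.tan(np.radians(p["vertical_fov"]/2)); return f,p["cx"],p["cy"],np.array(p["extrinsics"])
def ray(cam,u,v):
    f,cx,cy,E=cam; d=E[:3,:3]@np.array([(u-cx)/f,-(v-cy)/f,-1.]); return E[:3,3],d/np.linalg.norm(d)
def onz(cam,u,v,z):
    o,d=ray(cam,u,v); return o+d*(z-o[2])/d[2]
def proj(cam,X):
    f,cx,cy,E=cam; q=E[:3,:3].T@(np.asarray(X)-E[:3,3]); return np.array([cx+f*q[0]/-q[2],cy-f*q[1]/-q[2]])
def tri(c1,p1,c2,p2):
    o1,d1=ray(c1,*p1);o2,d2=ray(c2,*p2)
    A=np.stack([d1,-d2],1);s=np.linalg.lstsq(A,o2-o1,rcond=None)[0]
    a=o1+d1*s[0];b=o2+d2*s[1];return (a+b)/2,np.linalg.norm(a-b)
def crop(src,dst,x0,y0,w,h,k):
    im=cv2.imread(src)[y0:y0+h,x0:x0+w]; cv2.imwrite(dst,cv2.resize(im,None,fx=k,fy=k,interpolation=cv2.INTER_CUBIC))
E
python3 - <<'E'
from h import *
a=cv2.imread("pics/top0.png")
def c(im,x0,y0,w,h,k): return cv2.resize(im[y0:y0+h,x0:x0+w],None,fx=k,fy=k,interpolation=cv2.INTER_CUBIC)
s=cv2.imread("pics/scene0.png")
cv2.imwrite("pics/binc.png",np.hstack([c(a,370,130,90,90,4),c(s,135,135,90,90,4)]))
crop("pics/top0.png","pics/jigt.png",165,85,160,140,5)
crop("pics/scene0.png","pics/jigs.png",190,220,200,160,4)
# straightness of the green bar edge
g=(a[:,:,1].astype(int)>a[:,:,2]+25)&(a[:,:,1].astype(int)>a[:,:,0]+8)
pts=[]
for u in range(20,550,10):
    r=np.where(g[15:60,u])[0]
    if len(r)>4: pts.append((u,15+r.max()))
pts=np.array(pts); k=np.polyfit(*pts.T,2); print(k, len(pts)); l=np.polyfit(*pts.T,1); print(np.abs(np.polyval(l,pts[:,0])-pts[:,1]).max())
E
```

```text
[-6.63237936e-06  3.14436591e-02  3.37433214e+01] 32
0.6920089262899651
```

View pics/binc.png

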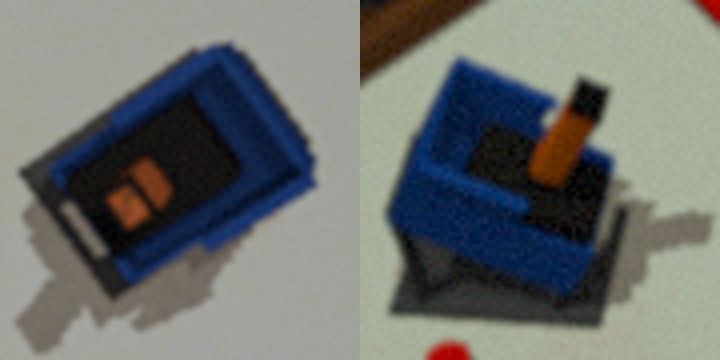

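View pics/jigt.png

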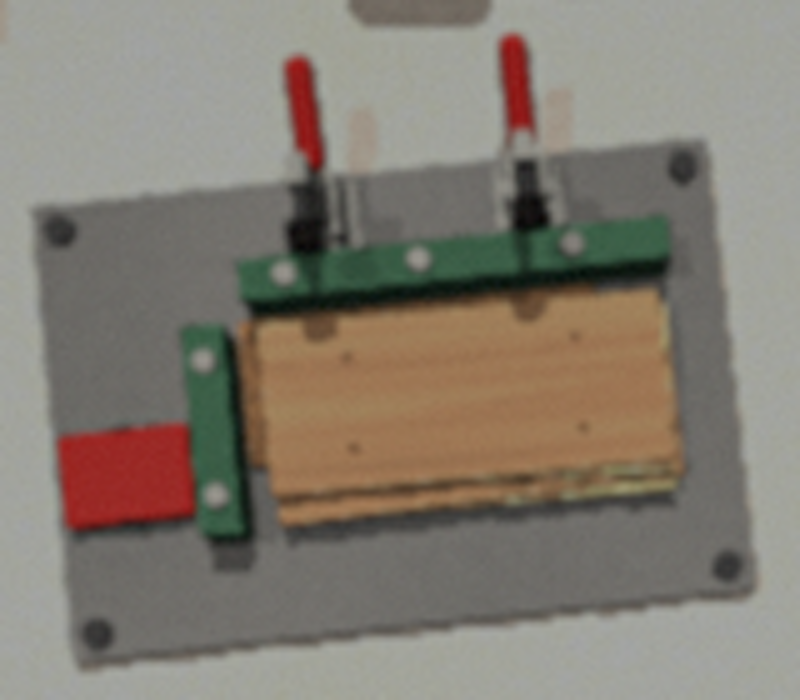

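View pics/jigs.png

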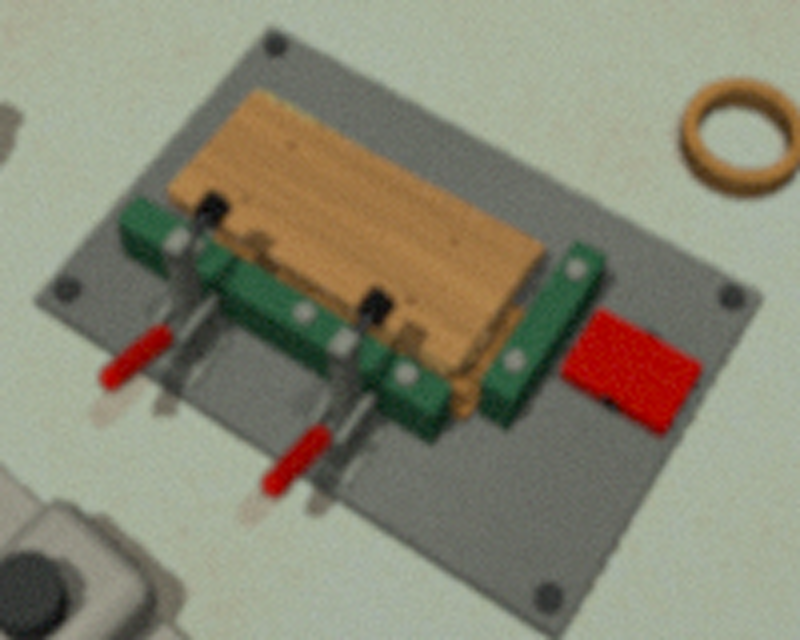

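The crops confirm it: the black head and orange handle stand in the blue bin (handle end at top ≈ 401.5,181), leaning to the lower left. The pack, fences and clamps are also clear. Next come rough poses.

Run:
```python
from h import *
t=P("top");s=P("scene")
f=lambda x,y,k,x0,y0:((x+.5)/k-.5+x0,(y+.5)/k-.5+y0)
# handle end centre: top vs scene
e,err=tri(t,f(127,205,4,370,130),s,f(592-360,92,4,135,135)); print("handle end",e,err)
for z in (.17,.175,.18,.185,.19): print(z,onz(t,*f(127,205,4,370,130),z))
print("plate corners"); C=[onz(t,*f(x,y,5,165,85),.012) for x,y in ((33,208),(705,140),(755,595),(82,665))]
for c in C: print(c)
for i in range(4): d=C[(i+1)%4]-C[i]; print(np.linalg.norm(d),np.degrees(np.arctan2(d[1],d[0])))
print("fence inner top edges: back",onz(t,*f(243,302,5,165,85),.058),onz(t,*f(668,260,5,165,85),.058),"end",onz(t,*f(230,327,5,165,85),.058),onz(t,*f(246,532,5,165,85),.058))
# bin: stand/bin edges
for n,(x,y,z) in dict(headL=(68,185,.11),headTop=(190,95,.14),headR=(240,165,.14),headB=(118,250,.11)).items(): print(n,onz(t,*f(x,y,4,370,130),z))
for n,p in dict(caster=(337,250),caster2=(372,246),glue=(360,112),tape=(206,250)).items(): print(n,onz(t,*p,.05))
```

```text
handle end [ 0.52477503 -0.26890943  0.18261076] 0.0014277207848517638
0.17 [ 0.5261373  -0.27223995  0.17      ]
0.175 [ 0.52541999 -0.27067916  0.175     ]
0.18 [ 0.52470268 -0.26911837  0.18      ]
0.185 [ 0.52398537 -0.26755759  0.185     ]
0.19 [ 0.52326805 -0.2659968   0.19      ]
plate corners
[0.68348757 0.30682678 0.012     ]
[ 0.73042632 -0.05810422  0.012     ]
[ 0.48158582 -0.08999535  0.012     ]
[0.43548496 0.27057612 0.012     ]
0.3679373293626396 -82.67065096428959
0.25087573904149757 -172.6968458728977
0.3635066277141865 97.2860208722442
0.2506379876904987 8.31605906885967
fence inner top edges: back [0.62411939 0.18228155 0.058     ] [ 0.65167243 -0.03762716  0.058     ] end [0.61085474 0.18855919 0.058     ] [0.50440583 0.17667803 0.058     ]
headL [ 0.54621757 -0.25465304  0.11      ]
headTop [ 0.59727341 -0.31889093  0.14      ]
headR [ 0.55596708 -0.34878432  0.14      ]
headB [ 0.50691214 -0.28558789  0.11      ]
caster [ 0.3599544  -0.14415743  0.05      ]
caster2 [ 0.37225903 -0.23448478  0.05      ]
glue [ 0.72347273 -0.19946166  0.05      ]
tape [0.35242574 0.19302131 0.05      ]
```

```bash
cat >> h.py <<'E'
def pose(s=None):
    s=s or manip.get_state(); return np.array(s["position"]),R.from_euler("xyz",s["eef_rot"],degrees=True)
def delta(p,Rt):
    p0,R0=pose(); return R0.inv().apply(np.asarray(p)-p0), (R0.inv()*Rt).as_rotvec(degrees=True)
def toolR(y,z):
    y=np.array(y)/np.linalg.norm(y); z=np.array(z,float); z-=y*(y@z); z/=np.linalg.norm(z); return R.from_matrix(np.stack([np.cross(y,z),y,z],1))
def bin_axes(yaw):
    a=np.radians(yaw);h=np.array([np.cos(a),np.sin(a),0]);k=np.array([0,0,1.]);c,s=np.cos(np.pi/6),np.sin(np.pi/6)
    mx=c*h+s*k; mz=c*k-s*h; return mx,np.cross(mz,mx),mz
E
python3 - <<'E'
from h import *
mx,my,mz=bin_axes(-52); Rt=toolR(-mz,mx)
end=np.array([.5247,-.2686,.178])
p=end+.11*mz; print(p); print(delta(p,Rt), np.linalg.norm(delta(p,Rt)[1]))
E
```

```text
[ 0.49083862 -0.22525941  0.27326279]
(array([-0.39874665, -0.02828301, -0.18541889]), array([ 29.76106591, -19.79023493,   5.27871614])) 36.12809553244247
```

Request:
drive_tool([
  {"linear": [-0.399,-0.028,-0.185],"rot": [29.8,-19.8,5.3],"fingers": 0.085},
  {"linear": [-0.399,-0.028,-0.185],"rot": [29.8,-19.8,5.3],"fingers": 0.085},
  {"linear": [-0.399,-0.028,-0.185],"rot": [29.8,-19.8,5.3],"fingers": 0.085},
  {"linear": [-0.399,-0.028,-0.185],"rot": [29.8,-19.8,5.3],"fingers": 0.085},
  {"linear": [-0.399,-0.028,-0.185],"rot": [29.8,-19.8,5.3],"fingers": 0.085},
  {"linear": [-0.399,-0.028,-0.185],"rot": [29.8,-19.8,5.3],"fingers": 0.085},
  {"linear": [-0.399,-0.028,-0.185],"rot": [29.8,-19.8,5.3],"fingers": 0.085},
  {"linear": [-0.399,-0.028,-0.185],"rot": [29.8,-19.8,5.3],"fingers": 0.085},
  {"linear": [-0.399,-0.028,-0.185],"rot": [29.8,-19.8,5.3],"fingers": 0.085},
  {"linear": [-0.399,-0.028,-0.185],"rot": [29.8,-19.8,5.3],"fingers": 0.085},
  {"linear": [-0.399,-0.028,-0.185],"rot": [29.8,-19.8,5.3],"fingers": 0.085},
  {"linear": [-0.399,-0.028,-0.185],"rot": [29.8,-19.8,5.3],"fingers": 0.085},
  {"linear": [-0.399,-0.028,-0.185],"rot": [29.8,-19.8,5.3],"fingers": 0.085},
  {"linear": [-0.399,-0.028,-0.185],"rot": [29.8,-19.8,5.3],"fingers": 0.085},
])

```text
time: 1.55
position: [0.4903, -0.2271, 0.2732]
eef_rot: [-59.9, -0.0, -142.1]
contact_force: [-0.0, 0.5, 0.4]
gripper_width: 0.995
```

Run:
```python
from h import *
s=manip.get_state(); print(s["time"],s["position"],s["eef_rot"],s["joint_positions"].round(1))
np.save("w1.npy",np.array(P("wrist"),dtype=object),allow_pickle=True)
cv2.imwrite("pics/w1.png",manip.snapshot("wrist"))
mx,my,mz=bin_axes(-52); Rt=toolR(-mz,mx)
print(delta(np.array([.5247,-.2686,.178])+.11*mz,Rt))
```

```text
1.55 [ 0.49030244 -0.22710042  0.27319203] [-5.98942796e+01 -3.43335033e-02 -1.42128000e+02] [-25.8  -0.2 -37.9  24.8 -12.9 113.1]
(array([-0.00137068, -0.0005635 , -0.00102014]), array([-0.11456086, -0.09003024,  0.07871437]))
```

View pics/w1.png

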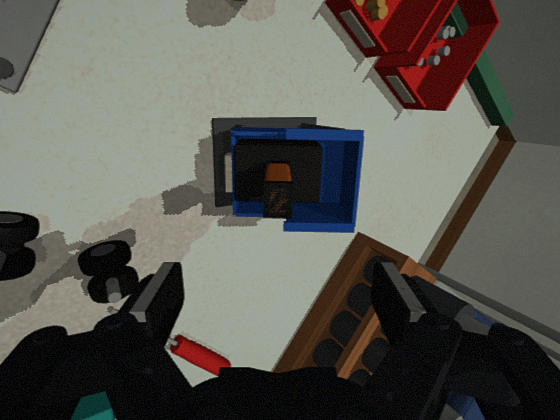

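Run:
```python
from h import *
crop("pics/w1.png","pics/w1c.png",205,110,165,130,4)
im=cv2.imread("pics/w1.png"); 
b=cv2.createCLAHE(4,(4,4)); c=cv2.imread("pics/w1c.png"); c=np.clip(c.astype(float)*2.2,0,255).astype(np.uint8); cv2.imwrite("pics/w1c.png",c)
```

```text
(no output)
```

View pics/w1c.png

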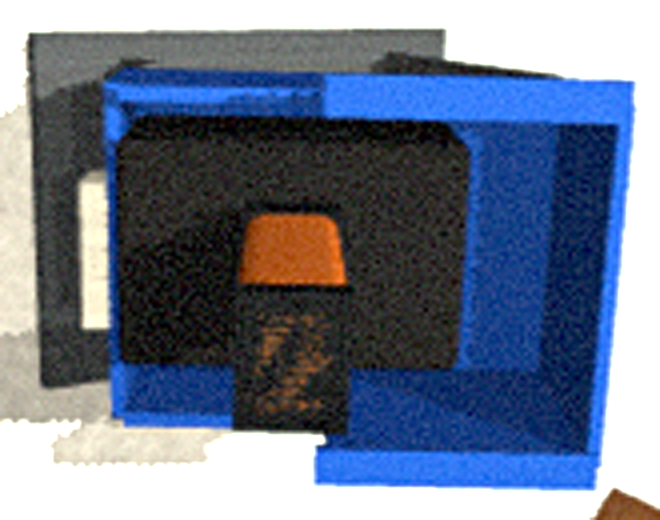

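Run:
```python
from h import *
t=P("top");w=tuple(np.load("w1.npy",allow_pickle=True));w=(w[0],w[1],w[2],np.array(w[3],float))
f=lambda x,y,k,x0,y0:((x+.5)/k-.5+x0,(y+.5)/k-.5+y0)
for q in ((127,205),(129,204)):
  e,err=tri(t,f(*q,4,370,130),w,f(292,359,4,205,110)); print("end",e,err)
s=P("scene");print(tri(s,f(230,92,4,135,135),w,f(292,359,4,205,110)))
mx,my,mz=bin_axes(-52)
for d in (.14,.145,.15):
  print(proj(w,e), [proj(w,e+d*0)])
# size of end face check
for a in (-.011,.011):
  for b in (-.014,.014): print((proj(w,e+a*mx+b*my)-[205,110])*4+1.5)
# head corners underside->top face z=.055
o=e-.145*mz
print("origin",o)
for a in (-.045,.045):
  for b in (-.03,.03): print("headtop",(proj(w,o+.055*mz+a*mx+b*my)-[205,110])*4+1.5)
```

```text
end [ 0.52683612 -0.27195535  0.17174283] 0.0019240178705016374
end [ 0.52738046 -0.27373871  0.169356  ] 0.0011082389528380499
(array([ 0.52749738, -0.2656893 ,  0.18506927]), np.float64(0.004359395241688418))
[277.10027325 199.83307609] [array([277.10027325, 199.83307609])]
[277.10027325 199.83307609] [array([277.10027325, 199.83307609])]
[277.10027325 199.83307609] [array([277.10027325, 199.83307609])]
[235.57432038 426.75163288]
[233.56939701 292.85102616]
[344.37789747 426.57509325]
[346.06260641 292.68672762]
origin [ 0.57201591 -0.33086949  0.04378232]
headtop [123.41977975 363.43689452]
headtop [113.93777459 141.3447363 ]
headtop [455.57092995 362.92347923]
headtop [464.47356536 140.89710184]
```

Run:
```python
from h import *
w=tuple(np.load("w1.npy",allow_pickle=True));w=(w[0],w[1],w[2],np.array(w[3],float))
f=lambda x,y,k,x0,y0:((x+.5)/k-.5+x0,(y+.5)/k-.5+y0)
e=onz(w,*f(292,359,4,205,110),.177); print(e)
mx,my,mz=bin_axes(-52); Rt=toolR(-mz,mx)
o=e-.145*mz; print("origin",o,"bin_floor",o+.016*mx)
for a in (-.011,.011):
  for b in (-.014,.014): print((proj(w,e+a*mx+b*my)-[205,110])*4+1.5)
for a in (-.045,.045):
  for b in (-.03,.03): print("headtop",(proj(w,o+.055*mz+a*mx+b*my)-[205,110])*4+1.5)
# grasp point at 108 above underside ; grasp point 5mm behind TCP -> TCP at 103
for back in (.06,0): print(delta(o+(.103+back)*mz,Rt))
```

```text
[ 0.52744251 -0.26866639  0.177     ]
origin [ 0.57207797 -0.32579717  0.05142632] bin_floor [ 0.58060882 -0.33671616  0.05942632]
[235.70128499 427.29996855]
[233.62684932 288.47802837]
[348.3825352 427.1170624]
[350.27019781 288.30828569]
headtop [120.55684653 362.17323764]
headtop [110.64771979 133.82074808]
headtop [461.46239674 361.64681347]
headtop [470.94809206 133.36392597]
(array([-0.00362115,  0.09317173, -0.00020345]), array([-0.11456086, -0.09003024,  0.07871437]))
(array([-0.00370348,  0.15317155, -0.00032348]), array([-0.11456086, -0.09003024,  0.07871437]))
```

Request:
drive_tool([
  {"linear": [-0.0037,0.04,0],"rot": [0,0,0],"fingers": 0.085},
  {"linear": [-0.0037,0.08,0],"rot": [0,0,0],"fingers": 0.085},
  {"linear": [-0.0037,0.1,0],"rot": [0,0,0],"fingers": 0.085},
  {"linear": [-0.0037,0.12,0],"rot": [0,0,0],"fingers": 0.085},
  {"linear": [-0.0037,0.138,0],"rot": [0,0,0],"fingers": 0.085},
  {"linear": [-0.0037,0.153,0],"rot": [0,0,0],"fingers": 0.085},
  {"linear": [-0.0037,0.153,0],"rot": [0,0,0],"fingers": 0.085},
  {"linear": [-0.0037,0.153,0],"rot": [0,0,0],"fingers": 0.085},
], force=100)

```text
time: 2.4
position: [0.5409, -0.2846, 0.1408]
eef_rot: [-59.9, -0.0, -142.0]
contact_force: [-0.2, -0.5, 0.2]
gripper_width: 0.993
```

Run:
```python
from h import *
s=manip.get_state(); print(s["time"],s["position"],s["eef_rot"],s["contact_force"])
cv2.imwrite("pics/w2.png",manip.snapshot("wrist"))
```

```text
2.4 [ 0.54088141 -0.2845781   0.14082556] [-5.99292544e+01 -4.08552021e-02 -1.42043560e+02] [-0.19517888 -0.47821773  0.15486738]
```

View pics/w2.png

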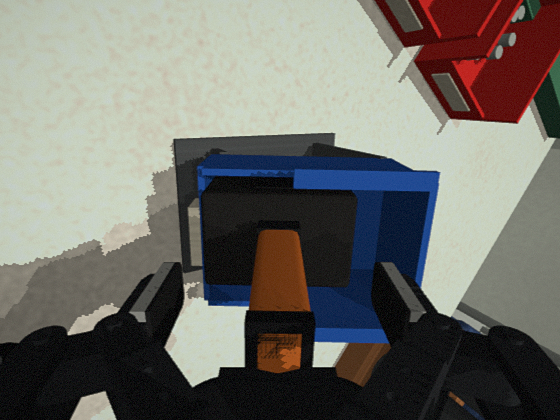

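The handle sits centred between the jaws (columns 247–314, jaw middle ≈ 277), so I close.

Request:
drive_tool([
  {"linear": [0,0,0],"rot": [0,0,0],"fingers": 0.0},
  {"linear": [0,0,0],"rot": [0,0,0],"fingers": 0.0},
  {"linear": [0,0,0],"rot": [0,0,0],"fingers": 0.0},
  {"linear": [0,0,0],"rot": [0,0,0],"fingers": 0.0},
  {"linear": [0,0,0],"rot": [0,0,0],"fingers": 0.0},
  {"linear": [0,0,0],"rot": [0,0,0],"fingers": 0.0},
  {"linear": [0,0,0],"rot": [0,0,0],"fingers": 0.0},
  {"linear": [0,0,0],"rot": [0,0,0],"fingers": 0.0},
], force=100)

```text
time: 3.25
position: [0.5418, -0.2842, 0.1416]
eef_rot: [-59.8, 0.0, -142.0]
contact_force: [-1.6, 2.1, 6.7]
gripper_width: 0.245
```

Run:
```python
from h import *
s=manip.get_state(); print(s)
cv2.imwrite("pics/w3.png",manip.snapshot("wrist"))
```

```text
{'time': 3.25, 'joint_positions': array([-29.32361406,  16.86120668, -40.73697843,   4.18922518,
       -11.15162574, 109.84124243]), 'joint_velocities': array([ 0.01455414,  0.01115606, -0.02477189,  0.05906397,  0.00755168,
       -0.08557179]), 'effort': array([ -0.75959947, -36.26437783,  22.08705604,  -4.04698715,
        -0.59723251,  -0.09430941]), 'position': array([ 0.5418143 , -0.28417107,  0.14162469]), 'eef_rot': array([-5.98326715e+01,  8.27830173e-03, -1.41973339e+02]), 'contact_force': array([-1.64654599,  2.09262352,  6.67359134]), 'wrist_torque': array([ 0.62403917,  0.44401051, -0.11583373]), 'gripper_width': 0.24470726670318343}
```

View pics/w3.png

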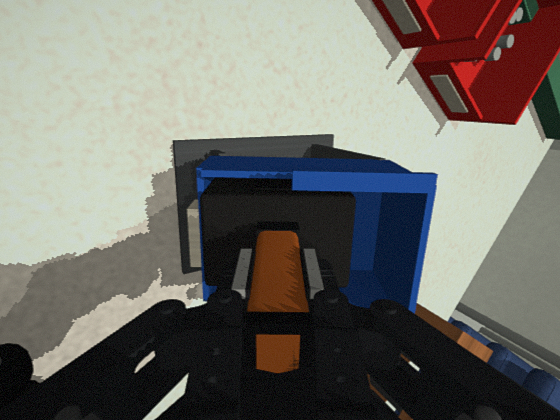

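Gripped at 21 mm opening. I'll lift straight along the bin's axis.

Request:
drive_tool([
  {"linear": [0,-0.01,0],"rot": [0,0,0],"fingers": 0.0},
  {"linear": [0,-0.03,0],"rot": [0,0,0],"fingers": 0.0},
  {"linear": [0,-0.055,0],"rot": [0,0,0],"fingers": 0.0},
  {"linear": [0,-0.08,0],"rot": [0,0,0],"fingers": 0.0},
  {"linear": [0,-0.105,0],"rot": [0,0,0],"fingers": 0.0},
  {"linear": [0,-0.13,0],"rot": [0,0,0],"fingers": 0.0},
  {"linear": [0,-0.14,0],"rot": [0,0,0],"fingers": 0.0},
  {"linear": [0,-0.14,0],"rot": [0,0,0],"fingers": 0.0},
])

```text
time: 4.1
position: [0.4982, -0.2283, 0.2629]
eef_rot: [-59.8, 0.0, -141.9]
contact_force: [0.3, -0.9, -3.2]
gripper_width: 0.242
```

Run:
```python
from h import *
s=manip.get_state(); print(s["time"],s["position"],s["eef_rot"],s["contact_force"],s["wrist_torque"],s["gripper_width"])
cv2.imwrite("pics/w4.png",manip.snapshot("wrist"))
```

```text
4.1 [ 0.49815079 -0.22829345  0.26293457] [-5.98368846e+01  1.94347436e-02 -1.41933574e+02] [ 0.32962795 -0.92769196 -3.19045097] [0.77262761 0.51078403 0.04043113] 0.24159001298548902
```

View pics/w4.png

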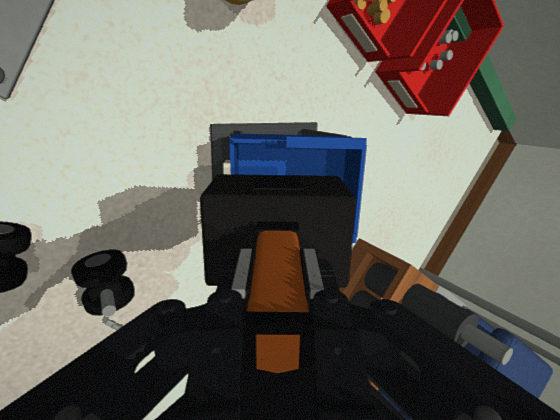

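```bash
cat >> h.py <<'E'
JY=7.2; C0=np.array([.6230,.1906,.020])
def jig(x,y,z=0.):  # jig_corner mm -> world (z absolute mm above bench)
    v=R.from_euler("z",JY,degrees=True).apply([x/1e3,y/1e3,0])+C0; v[2]=z/1e3; return v
def inv(p): 
    v=R.from_euler("z",-JY,degrees=True).apply(np.asarray(p)-C0)*1e3; return v
def goal(xh,yh,under,push):  # head-centre jig mm, underside height mm; push 'x' or 'y'
    p=jig(xh,yh,under+103.5); a=np.radians(JY+(0 if push=='x' else 90))
    d,r=delta(p,toolR([0,0,-1],[np.cos(a),np.sin(a),0])); print("to",p.round(4),"lin",d.round(4),"rot",r.round(1),"n",max(np.linalg.norm(d)/.05,np.linalg.norm(r)/8.59).round(1))
E
python3 - <<'E'
from h import *
goal(-190,-105,130,'x')
t=P("top")
f=lambda x,y,k,x0,y0:((x+.5)/k-.5+x0,(y+.5)/k-.5+y0)
for x,y,z in ((260,318,.05),(660,290,.05),(682,470,.05),(273,495,.05),(283,523,.03),(680,490,.03),(240,325,.03)): print((x,y),inv(onz(t,*f(x,y,5,165,85),z))[:2].round(1))
E
```

```text
to [0.4477 0.0626 0.2335] lin [-0.1398 -0.1061 -0.2393] rot [-27.3 -57.7  15.5] n 7.7
(260, 318) [ -7.3 -15.2]
(660, 290) [ -13.6 -224.7]
(682, 470) [-109.2 -226.2]
(273, 495) [-100.6  -13.3]
(283, 523) [-113.1  -14.1]
(680, 490) [-117.  -225.3]
(240, 325) [-5.1 -1.2]
```

Request:
drive_tool([
  {"linear": [-0.14,-0.106,-0.239],"rot": [-27.3,-57.7,15.5],"fingers": 0.0},
  {"linear": [-0.14,-0.106,-0.239],"rot": [-27.3,-57.7,15.5],"fingers": 0.0},
  {"linear": [-0.14,-0.106,-0.239],"rot": [-27.3,-57.7,15.5],"fingers": 0.0},
  {"linear": [-0.14,-0.106,-0.239],"rot": [-27.3,-57.7,15.5],"fingers": 0.0},
  {"linear": [-0.14,-0.106,-0.239],"rot": [-27.3,-57.7,15.5],"fingers": 0.0},
  {"linear": [-0.14,-0.106,-0.239],"rot": [-27.3,-57.7,15.5],"fingers": 0.0},
  {"linear": [-0.14,-0.106,-0.239],"rot": [-27.3,-57.7,15.5],"fingers": 0.0},
  {"linear": [-0.14,-0.106,-0.239],"rot": [-27.3,-57.7,15.5],"fingers": 0.0},
  {"linear": [-0.14,-0.106,-0.239],"rot": [-27.3,-57.7,15.5],"fingers": 0.0},
  {"linear": [-0.14,-0.106,-0.239],"rot": [-27.3,-57.7,15.5],"fingers": 0.0},
  {"linear": [-0.14,-0.106,-0.239],"rot": [-27.3,-57.7,15.5],"fingers": 0.0},
  {"linear": [-0.14,-0.106,-0.239],"rot": [-27.3,-57.7,15.5],"fingers": 0.0},
])

```text
time: 5.35
position: [0.448, 0.062, 0.2336]
eef_rot: [-90.0, -0.1, -82.9]
contact_force: [0.8, 0.8, -3.5]
gripper_width: 0.248
```

Run:
```python
from h import *
s=manip.get_state(); print(s["time"],s["position"],s["eef_rot"],s["contact_force"],s["joint_positions"].round(0))
cv2.imwrite("pics/w5.png",manip.snapshot("wrist"));cv2.imwrite("pics/s5.png",manip.snapshot("scene"))
crop("pics/s5.png","pics/s5c.png",190,190,200,160,4)
goal(-182,-105,60,'x');goal(-182,-105,16,'x');goal(-145,-105,16,'x')
```

```text
5.35 [0.44803584 0.06196463 0.2335601 ] [-8.99608239e+01 -7.47913183e-02 -8.29351983e+01] [ 0.75877751  0.77563878 -3.51443589] [ -1.   9. -26.  55.  -0.  81.]
to [0.4556 0.0636 0.1635] lin [-0.0008  0.0704  0.0074] rot [-0.1 -0.1  0.1] n 1.4
to [0.4556 0.0636 0.1195] lin [-0.0008  0.1144  0.0074] rot [-0.1 -0.1  0.1] n 2.3
to [0.4923 0.0683 0.1195] lin [-0.0009  0.1144  0.0444] rot [-0.1 -0.1  0.1] n 2.5
```

View pics/w5.png

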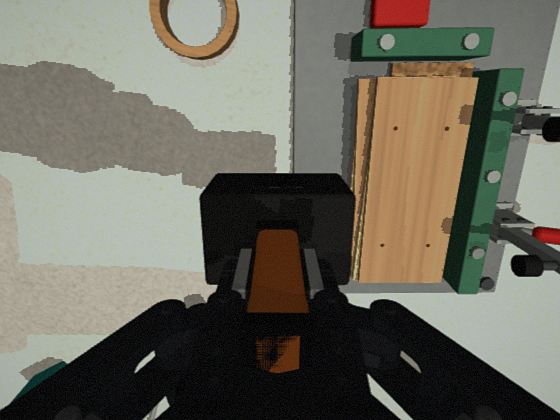

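View pics/s5c.png

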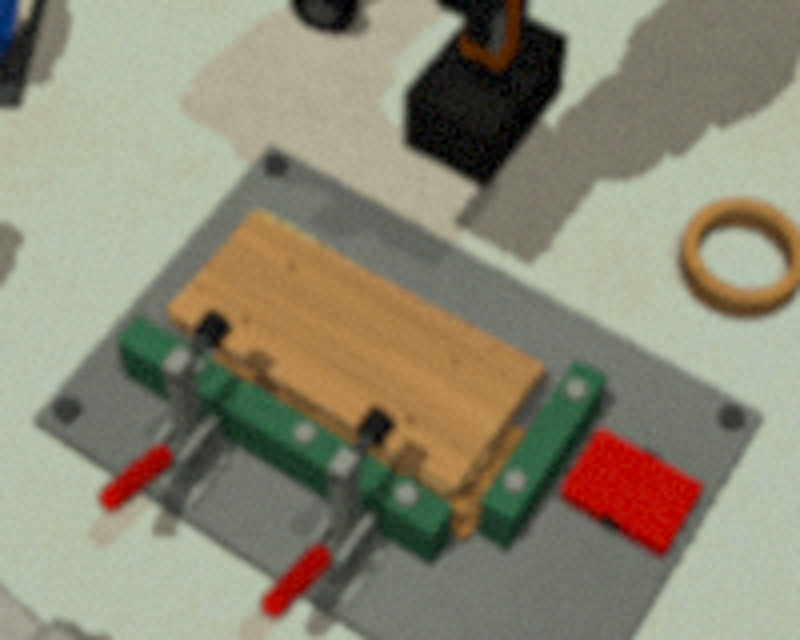

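Request:
drive_tool([
  {"linear": [-0.001,0.04,0.007],"rot": [0,0,0],"fingers": 0.0},
  {"linear": [-0.001,0.08,0.007],"rot": [0,0,0],"fingers": 0.0},
  {"linear": [-0.001,0.105,0.007],"rot": [0,0,0],"fingers": 0.0},
  {"linear": [-0.001,0.1145,0.007],"rot": [0,0,0],"fingers": 0.0},
  {"linear": [-0.001,0.1145,0.007],"rot": [0,0,0],"fingers": 0.0},
  {"linear": [-0.001,0.1145,0.016],"rot": [0,0,0],"fingers": 0.0},
  {"linear": [-0.001,0.1145,0.025],"rot": [0,0,0],"fingers": 0.0},
  {"linear": [-0.001,0.1145,0.034],"rot": [0,0,0],"fingers": 0.0},
  {"linear": [-0.001,0.1145,0.044],"rot": [0,0,0],"fingers": 0.0},
])

```text
time: 6.35
position: [0.493, 0.0685, 0.1199]
eef_rot: [-90.0, -0.1, -82.9]
contact_force: [-1.9, 0.2, -2.2]
gripper_width: 0.242
```

```bash
cat >> h.py <<'E'
def st():
    s=manip.get_state(); p=s["position"]; q=R.from_euler("z",-JY,degrees=True).apply(s["contact_force"])
    print("t",round(s["time"],2),"head jig",inv(p).round(1)[:2],"under",round(p[2]*1e3-103.5,1),"F jig",q.round(1),"tau",s["wrist_torque"].round(2),"rot",s["eef_rot"].round(1),"w",round(s["gripper_width"],3))
E
python3 - <<'E'
from h import *
st()
cv2.imwrite("pics/w6.png",manip.snapshot("wrist"));cv2.imwrite("pics/s6.png",manip.snapshot("scene"))
crop("pics/s6.png","pics/s6c.png",190,190,200,160,4)
E
```

```text
t 6.35 head jig [-144.3 -104.8] under 16.4 F jig [-1.9  0.4 -2.2] tau [-0.1   0.64 -0.04] rot [-90.   -0.1 -82.9] w 0.242
```

View pics/w6.png

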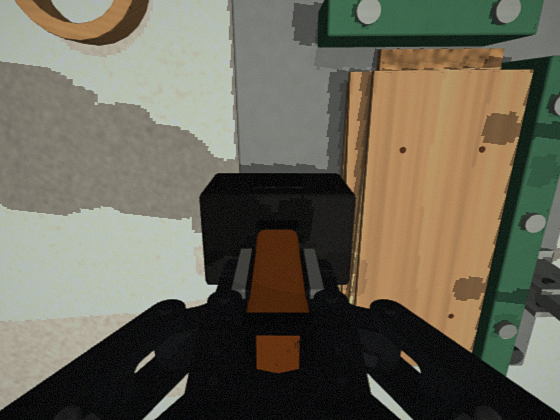

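View pics/s6c.png

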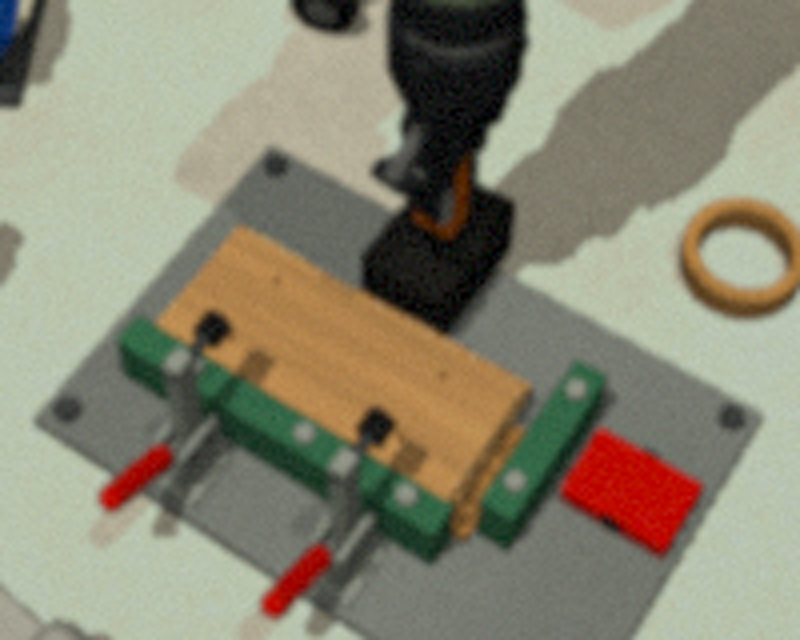

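The pack slides and the head stays above the plate. I continue in small steps towards home.

Request:
drive_tool([
  {"linear": [0,0,0.003],"rot": [0,0,0],"fingers": 0.0},
  {"linear": [0,0,0.006],"rot": [0,0,0],"fingers": 0.0},
  {"linear": [0,0,0.008],"rot": [0,0,0],"fingers": 0.0},
])

```text
time: 6.75
position: [0.4992, 0.0694, 0.119]
eef_rot: [-90.1, -0.1, -82.9]
contact_force: [-2.5, 0.3, -1.2]
gripper_width: 0.242
```

```bash
python3 -c "
from h import *
st()"
```

```text
t 6.75 head jig [-138.  -104.7] under 15.5 F jig [-2.5  0.6 -1.2] tau [-0.11  0.71  0.01] rot [-90.1  -0.1 -82.9] w 0.242
```

Request:
drive_tool([
  {"linear": [0,0,0.001],"rot": [0,0,0],"fingers": 0.0},
  {"linear": [0,0,0.002],"rot": [0,0,0],"fingers": 0.0},
  {"linear": [0,0,0.003],"rot": [0,0,0],"fingers": 0.0},
])

```text
time: 7.05
position: [0.5027, 0.0699, 0.1191]
eef_rot: [-90.0, -0.1, -82.9]
contact_force: [-2.6, 0.8, -4.2]
gripper_width: 0.242
```

```bash
python3 -c "
from h import *
st()"
```

```text
t 7.05 head jig [-134.5 -104.7] under 15.6 F jig [-2.5  1.1 -4.2] tau [-0.03  0.58 -0.06] rot [-90.   -0.1 -82.9] w 0.242
```

Request:
drive_tool([
  {"linear": [0,0,0.001],"rot": [0,0,0],"fingers": 0.0},
  {"linear": [0,0,0.002],"rot": [0,0,0],"fingers": 0.0},
  {"linear": [0,0,0.003],"rot": [0,0,0],"fingers": 0.0},
])

```text
time: 7.35
position: [0.504, 0.07, 0.1189]
eef_rot: [-90.2, -0.1, -82.9]
contact_force: [-6.3, -0.9, -0.5]
gripper_width: 0.241
```

```bash
python3 -c "
from h import *
st()
cv2.imwrite('pics/w7.png',manip.snapshot('wrist'))"
```

```text
t 7.35 head jig [-133.2 -104.7] under 15.4 F jig [-6.4 -0.1 -0.5] tau [-0.32  1.89  0.02] rot [-90.2  -0.1 -82.9] w 0.241
```

View pics/w7.png

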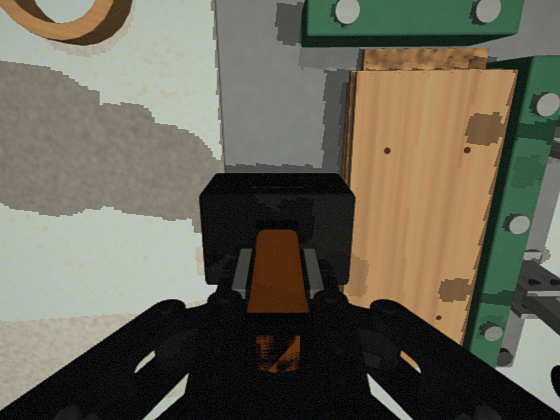

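Request:
drive_tool([
  {"linear": [0,0,0.002],"rot": [0,0,0],"fingers": 0.0},
  {"linear": [0,0,0.004],"rot": [0,0,0],"fingers": 0.0},
  {"linear": [0,0,0.004],"rot": [0,0,0],"fingers": 0.0},
])

```text
time: 7.7
position: [0.5055, 0.07, 0.1182]
eef_rot: [-90.5, -0.1, -82.9]
contact_force: [-11.6, -2.8, 1.5]
gripper_width: 0.246
```

```bash
python3 -c "
from h import *
st()"
```

```text
t 7.7 head jig [-131.7 -105. ] under 14.7 F jig [-11.9  -1.3   1.5] tau [-0.68  2.98  0.09] rot [-90.5  -0.1 -82.9] w 0.246
```

Request:
drive_tool([
  {"linear": [0,0,0.003],"rot": [0,0,0],"fingers": 0.0},
  {"linear": [0,0,0.006],"rot": [0,0,0],"fingers": 0.0},
  {"linear": [0,0,0.006],"rot": [0,0,0],"fingers": 0.0},
])

```text
time: 8.0
position: [0.5065, 0.0701, 0.1171]
eef_rot: [-91.1, -0.2, -82.9]
contact_force: [-21.1, -4.4, 7.0]
gripper_width: 0.241
```

Request:
drive_tool([
  {"linear": [0,0,-0.015],"rot": [0,0,0],"fingers": 0.0},
  {"linear": [0,0,-0.035],"rot": [0,0,0],"fingers": 0.0},
  {"linear": [0,-0.04,-0.04],"rot": [0,0,0],"fingers": 0.0},
  {"linear": [0,-0.09,-0.04],"rot": [0,0,0],"fingers": 0.0},
  {"linear": [0,-0.1,-0.04],"rot": [0,0,0],"fingers": 0.0},
])

```text
time: 8.5
position: [0.4804, 0.0666, 0.2251]
eef_rot: [-89.3, -0.1, -82.9]
contact_force: [1.5, 0.1, -3.2]
gripper_width: 0.243
```

Run:
```python
from h import *
st()
cv2.imwrite('pics/w8.png',manip.snapshot('wrist'))
cv2.imwrite("pics/s8.png",manip.snapshot("scene"))
crop("pics/s8.png","pics/s8c.png",190,190,200,160,4)
goal(-45,-295,110,'y');goal(-45,-295,16,'y')
```

```text
t 8.5 head jig [-157.  -105.1] under 121.6 F jig [ 1.5 -0.1 -3.2] tau [-0.01 -0.25 -0.03] rot [-89.3  -0.1 -82.9] w 0.243
to [ 0.6153 -0.1077  0.2135] lin [0.1899 0.0096 0.1136] rot [ -0.3 -90.1   0.5] n 10.5
to [ 0.6153 -0.1077  0.1195] lin [0.1897 0.1036 0.1129] rot [ -0.3 -90.1   0.5] n 10.5
```

View pics/w8.png

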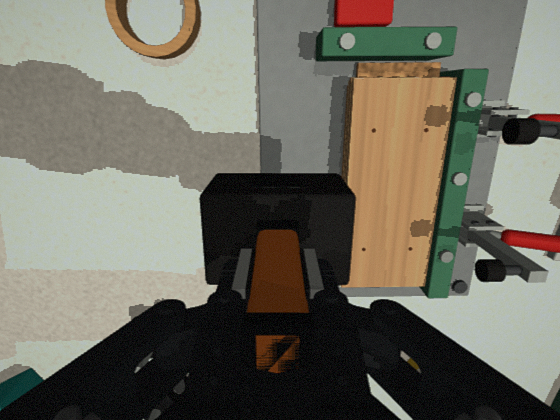

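View pics/s8c.png

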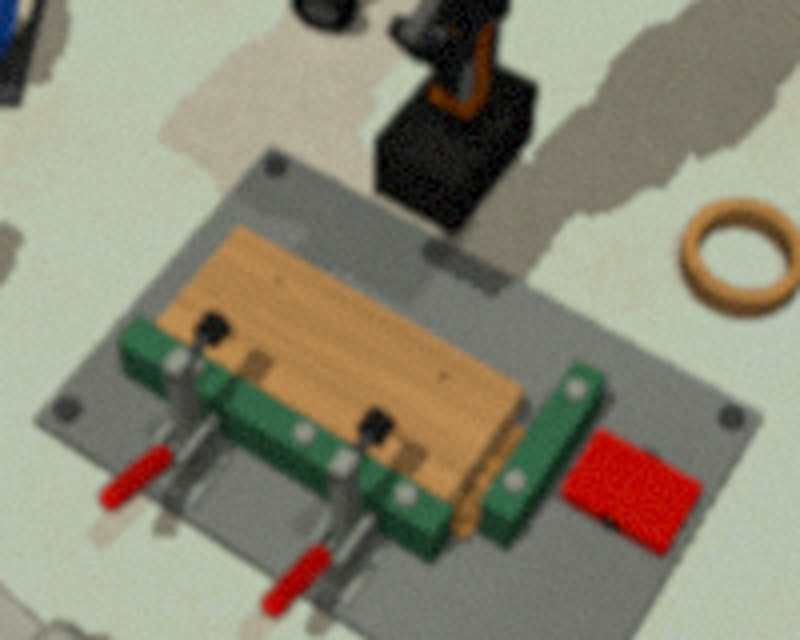

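Request:
drive_tool([
  {"linear": [0.19,0.0096,0.1136],"rot": [-0.3,-90.1,0.5],"fingers": 0.0},
  {"linear": [0.19,0.0096,0.1136],"rot": [-0.3,-90.1,0.5],"fingers": 0.0},
  {"linear": [0.19,0.0096,0.1136],"rot": [-0.3,-90.1,0.5],"fingers": 0.0},
  {"linear": [0.19,0.0096,0.1136],"rot": [-0.3,-90.1,0.5],"fingers": 0.0},
  {"linear": [0.19,0.0096,0.1136],"rot": [-0.3,-90.1,0.5],"fingers": 0.0},
  {"linear": [0.19,0.0096,0.1136],"rot": [-0.3,-90.1,0.5],"fingers": 0.0},
  {"linear": [0.19,0.0096,0.1136],"rot": [-0.3,-90.1,0.5],"fingers": 0.0},
  {"linear": [0.19,0.0096,0.1136],"rot": [-0.3,-90.1,0.5],"fingers": 0.0},
  {"linear": [0.19,0.0096,0.1136],"rot": [-0.3,-90.1,0.5],"fingers": 0.0},
  {"linear": [0.19,0.0096,0.1136],"rot": [-0.3,-90.1,0.5],"fingers": 0.0},
  {"linear": [0.19,0.0096,0.1136],"rot": [-0.3,-90.1,0.5],"fingers": 0.0},
  {"linear": [0.19,0.0096,0.1136],"rot": [-0.3,-90.1,0.5],"fingers": 0.0},
  {"linear": [0.19,0.0096,0.1136],"rot": [-0.3,-90.1,0.5],"fingers": 0.0},
  {"linear": [0.19,0.0096,0.1136],"rot": [-0.3,-90.1,0.5],"fingers": 0.0},
])

```text
time: 10.0
position: [0.6122, -0.1078, 0.2089]
eef_rot: [-89.9, 0.5, 7.2]
contact_force: [-0.0, 0.6, -3.2]
gripper_width: 0.243
```

Run:
```python
from h import *
st()
cv2.imwrite('pics/w9.png',manip.snapshot('wrist'))
goal(-45,-285,16,'y');goal(-45,-255,16,'y')
```

```text
t 10.0 head jig [ -48.1 -294.7] under 105.4 F jig [ 0.   0.6 -3.2] tau [ 0.01 -0.09  0.01] rot [-89.9   0.5   7.2] w 0.243
to [ 0.6141 -0.0978  0.1195] lin [0.0039 0.0897 0.0096] rot [-0.1 -0.  -0.5] n 1.8
to [ 0.6103 -0.068   0.1195] lin [0.0039 0.0898 0.0396] rot [-0.1 -0.  -0.5] n 2.0
```

View pics/w9.png

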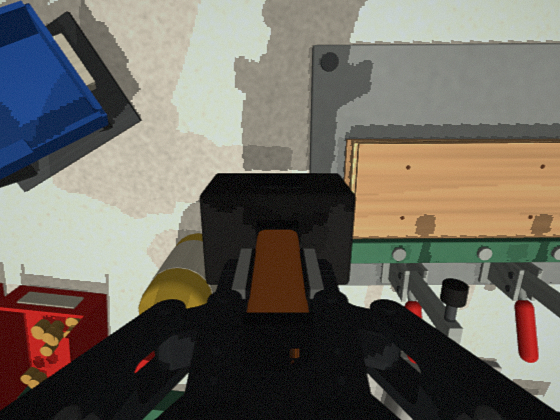

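Request:
drive_tool([
  {"linear": [0.004,0.04,0.004],"rot": [0,0,-0.5],"fingers": 0.0},
  {"linear": [0.004,0.075,0.008],"rot": [0,0,-0.5],"fingers": 0.0},
  {"linear": [0.004,0.09,0.0096],"rot": [0,0,-0.5],"fingers": 0.0},
  {"linear": [0.004,0.09,0.0096],"rot": [0,0,-0.5],"fingers": 0.0},
  {"linear": [0.004,0.09,0.018],"rot": [0,0,-0.5],"fingers": 0.0},
  {"linear": [0.004,0.09,0.026],"rot": [0,0,-0.5],"fingers": 0.0},
  {"linear": [0.004,0.09,0.033],"rot": [0,0,-0.5],"fingers": 0.0},
  {"linear": [0.004,0.09,0.037],"rot": [0,0,-0.5],"fingers": 0.0},
])

```text
time: 10.85
position: [0.6114, -0.07, 0.1208]
eef_rot: [-90.0, -0.1, 7.3]
contact_force: [-0.3, -3.0, -1.1]
gripper_width: 0.246
```

Run:
```python
from h import *
st()
cv2.imwrite('pics/w10.png',manip.snapshot('wrist'))
```

```text
t 10.85 head jig [ -44.2 -257.1] under 17.3 F jig [-0.6 -2.9 -1.1] tau [-0.77 -0.03 -0.01] rot [-90.   -0.1   7.3] w 0.246
```

View pics/w10.png

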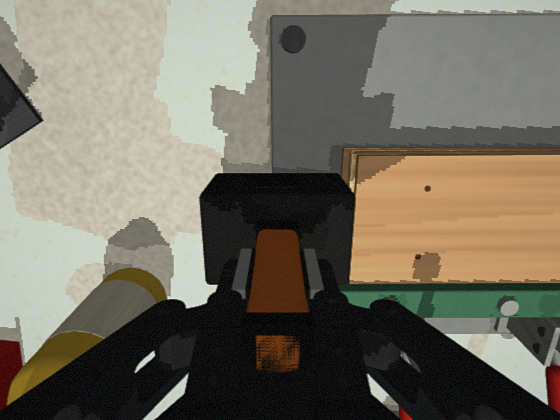

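Request:
drive_tool([
  {"linear": [0,0.001,0.0015],"rot": [0,0,0],"fingers": 0.0},
  {"linear": [0,0.001,0.003],"rot": [0,0,0],"fingers": 0.0},
  {"linear": [0,0.001,0.0045],"rot": [0,0,0],"fingers": 0.0},
  {"linear": [0,0.001,0.006],"rot": [0,0,0],"fingers": 0.0},
])

```text
time: 11.3
position: [0.6106, -0.0656, 0.1193]
eef_rot: [-90.0, -0.0, 7.2]
contact_force: [0.6, -3.6, -1.3]
gripper_width: 0.244
```

```bash
python3 -c "
from h import *
st()"
```

```text
t 11.3 head jig [ -44.4 -252.6] under 15.8 F jig [ 0.2 -3.7 -1.3] tau [-1.22 -0.12 -0.01] rot [-90.   -0.    7.2] w 0.244
```

Request:
drive_tool([
  {"linear": [0,0,0.0015],"rot": [0,0,0],"fingers": 0.0},
  {"linear": [0,0,0.003],"rot": [0,0,0],"fingers": 0.0},
  {"linear": [0,0,0.0045],"rot": [0,0,0],"fingers": 0.0},
])

```text
time: 11.6
position: [0.6105, -0.0634, 0.1195]
eef_rot: [-90.4, -0.0, 7.2]
contact_force: [1.5, -12.2, -1.8]
gripper_width: 0.245
```

```bash
python3 -c "
from h import *
st()"
```

```text
t 11.6 head jig [ -44.3 -250.4] under 16.0 F jig [ -0.1 -12.3  -1.8] tau [-3.45 -0.35  0.15] rot [-90.4  -0.    7.2] w 0.245
```

Request:
drive_tool([
  {"linear": [0,0,0.003],"rot": [0,0,0],"fingers": 0.0},
  {"linear": [0,0,0.006],"rot": [0,0,0],"fingers": 0.0},
  {"linear": [0,0,0.006],"rot": [0,0,0],"fingers": 0.0},
])

```text
time: 11.9
position: [0.6105, -0.062, 0.1201]
eef_rot: [-91.0, -0.0, 7.1]
contact_force: [1.1, -21.5, -2.8]
gripper_width: 0.243
```

```bash
python3 -c "
from h import *
st()
cv2.imwrite('pics/w11.png',manip.snapshot('wrist'))
cv2.imwrite('pics/s11.png',manip.snapshot('scene'))
crop('pics/s11.png','pics/s11c.png',190,190,200,160,4)
"
```

```text
t 11.9 head jig [ -44.  -249.1] under 16.6 F jig [ -1.6 -21.5  -2.8] tau [-5.94 -0.43  0.32] rot [-91.   -0.    7.1] w 0.243
```

View pics/s11c.png

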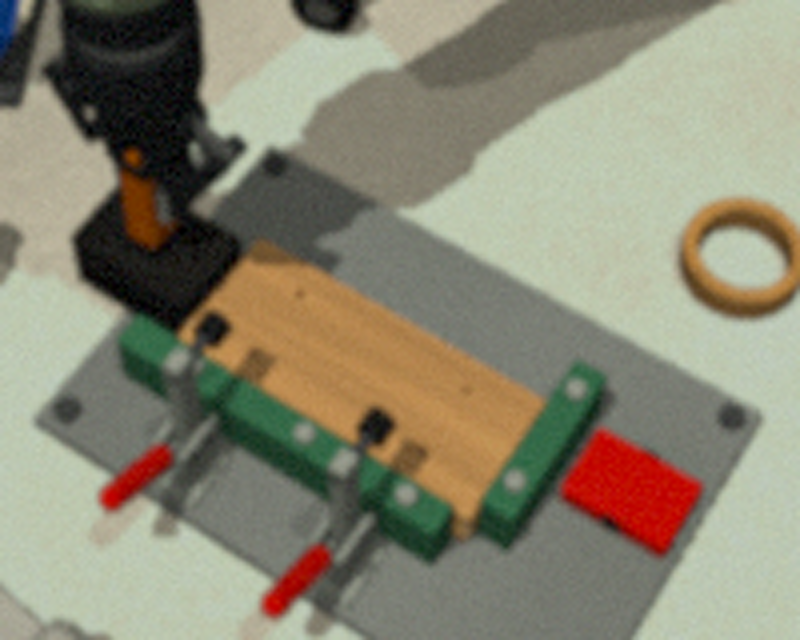

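View pics/w11.png

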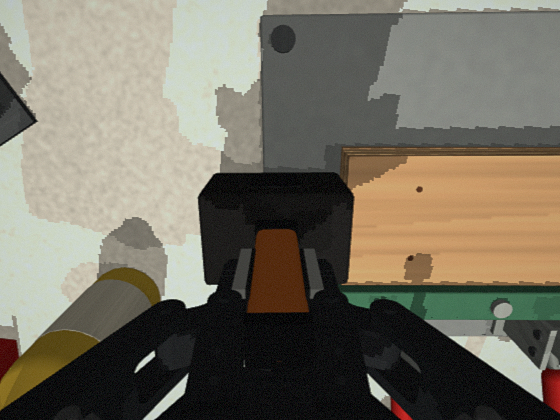

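Request:
drive_tool([
  {"linear": [0,0,-0.015],"rot": [0,0,0],"fingers": 0.0},
  {"linear": [0,0,-0.035],"rot": [0,0,0],"fingers": 0.0},
  {"linear": [0,-0.04,-0.04],"rot": [0,0,0],"fingers": 0.0},
  {"linear": [0,-0.09,-0.04],"rot": [0,0,0],"fingers": 0.0},
  {"linear": [0,-0.12,-0.04],"rot": [0,0,0],"fingers": 0.0},
  {"linear": [0,-0.12,-0.04],"rot": [0,0,0],"fingers": 0.0},
])

```text
time: 12.6
position: [0.6163, -0.0936, 0.2439]
eef_rot: [-89.9, -0.5, 7.3]
contact_force: [1.2, -0.7, -3.5]
gripper_width: 0.247
```

Run:
```python
from h import *
st()
cv2.imwrite('pics/w12.png',manip.snapshot('wrist'))
crop('pics/w12.png','pics/w12c.png',340,100,220,200,3.6)
goal(-180,-150,110,'x')
```

```text
t 12.6 head jig [ -42.2 -281.1] under 140.4 F jig [ 1.1 -0.8 -3.5] tau [-0.01 -0.05 -0.04] rot [-89.9  -0.5   7.3] w 0.247
to [0.4632 0.0192 0.2135] lin [-0.1364  0.027   0.1308] rot [-0.3 90.1  0.1] n 10.5
```

View pics/w12c.png

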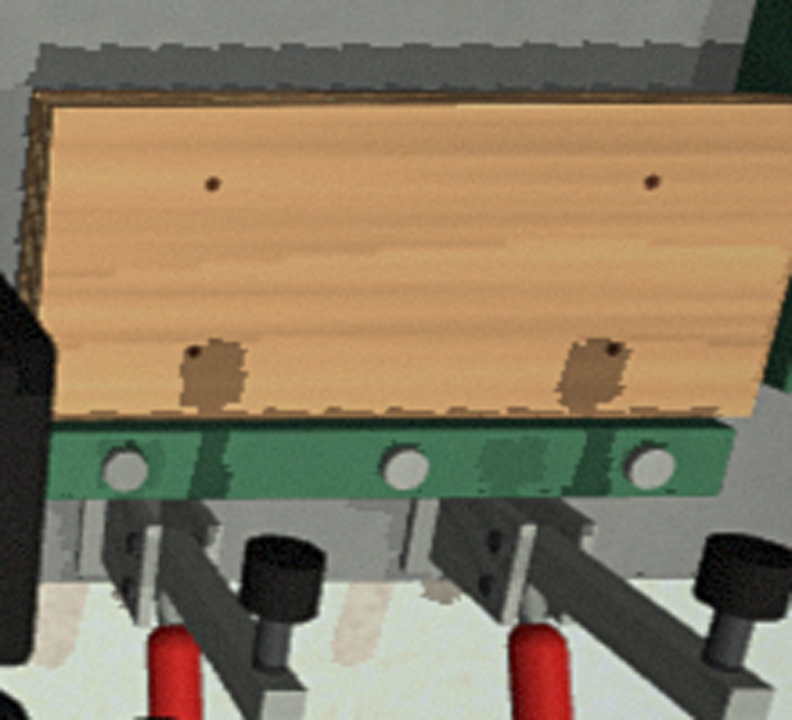

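Request:
drive_tool([
  {"linear": [-0.136,0.027,0.131],"rot": [-0.3,90.1,0.1],"fingers": 0.0},
  {"linear": [-0.136,0.027,0.131],"rot": [-0.3,90.1,0.1],"fingers": 0.0},
  {"linear": [-0.136,0.027,0.131],"rot": [-0.3,90.1,0.1],"fingers": 0.0},
  {"linear": [-0.136,0.027,0.131],"rot": [-0.3,90.1,0.1],"fingers": 0.0},
  {"linear": [-0.136,0.027,0.131],"rot": [-0.3,90.1,0.1],"fingers": 0.0},
  {"linear": [-0.136,0.027,0.131],"rot": [-0.3,90.1,0.1],"fingers": 0.0},
  {"linear": [-0.136,0.027,0.131],"rot": [-0.3,90.1,0.1],"fingers": 0.0},
  {"linear": [-0.136,0.027,0.131],"rot": [-0.3,90.1,0.1],"fingers": 0.0},
  {"linear": [-0.136,0.027,0.131],"rot": [-0.3,90.1,0.1],"fingers": 0.0},
  {"linear": [-0.136,0.027,0.131],"rot": [-0.3,90.1,0.1],"fingers": 0.0},
  {"linear": [-0.136,0.027,0.131],"rot": [-0.3,90.1,0.1],"fingers": 0.0},
  {"linear": [-0.136,0.027,0.131],"rot": [-0.3,90.1,0.1],"fingers": 0.0},
  {"linear": [-0.136,0.027,0.131],"rot": [-0.3,90.1,0.1],"fingers": 0.0},
])

```text
time: 13.95
position: [0.4612, 0.0193, 0.2105]
eef_rot: [-90.4, 0.0, -82.8]
contact_force: [0.3, -0.5, -3.0]
gripper_width: 0.246
```

Run:
```python
from h import *
st()
cv2.imwrite('pics/w13.png',manip.snapshot('wrist'))
cv2.imwrite('pics/t13.png',manip.snapshot('top'))
crop('pics/w13.png','pics/w13c.png',340,0,220,200,3.6)
crop("pics/t13.png","pics/t13c.png",165,85,160,140,5)
goal(-160,-150,16,'x')
```

```text
t 13.95 head jig [-182.  -149.6] under 107.0 F jig [ 0.2 -0.5 -3. ] tau [-0.01  0.01 -0.01] rot [-90.4   0.  -82.8] w 0.246
to [0.4831 0.0217 0.1195] lin [0.0001 0.0916 0.022 ] rot [ 0.3 -0.   0. ] n 1.9
```

View pics/w13.png

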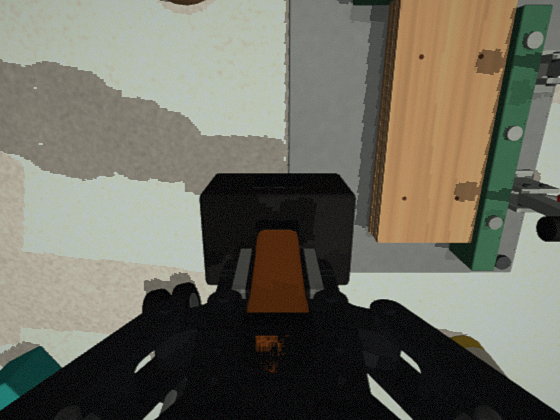

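View pics/t13c.png

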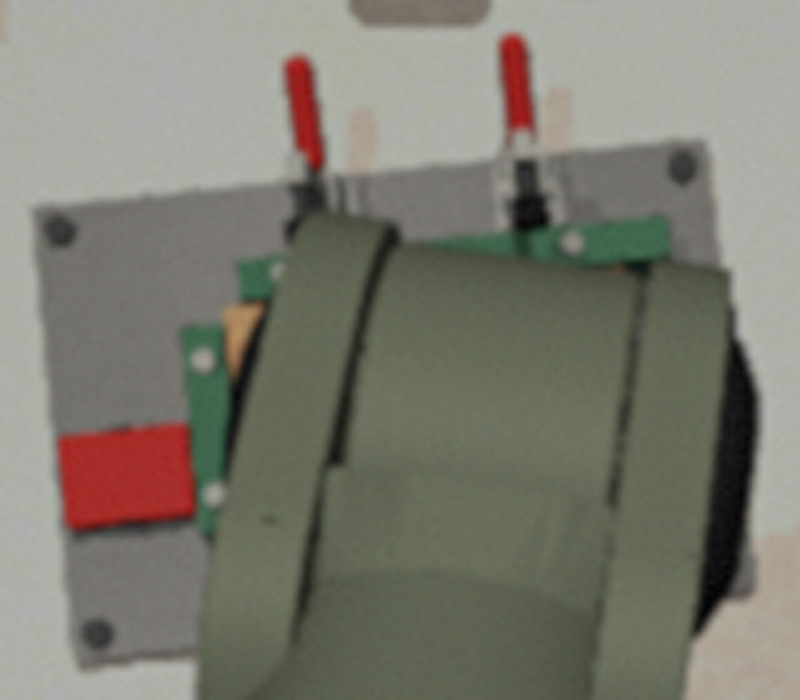

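Request:
drive_tool([
  {"linear": [0,0.045,0.008],"rot": [0.3,0,0],"fingers": 0.0},
  {"linear": [0,0.08,0.016],"rot": [0.3,0,0],"fingers": 0.0},
  {"linear": [0,0.0915,0.02],"rot": [0.3,0,0],"fingers": 0.0},
  {"linear": [0,0.0915,0.024],"rot": [0.3,0,0],"fingers": 0.0},
  {"linear": [0,0.0915,0.033],"rot": [0.3,0,0],"fingers": 0.0},
  {"linear": [0,0.0915,0.042],"rot": [0.3,0,0],"fingers": 0.0},
  {"linear": [0,0.0915,0.045],"rot": [0.3,0,0],"fingers": 0.0},
  {"linear": [0,0.0915,0.048],"rot": [0.3,0,0],"fingers": 0.0},
  {"linear": [0,0.0915,0.05],"rot": [0.3,0,0],"fingers": 0.0},
])

```text
time: 14.95
position: [0.5107, 0.0246, 0.1204]
eef_rot: [-90.1, -0.1, -82.9]
contact_force: [-5.0, -2.1, -1.1]
gripper_width: 0.243
```

```bash
python3 -c "
from h import *
st()"
```

```text
t 14.95 head jig [-132.2 -150.6] under 16.9 F jig [-5.2 -1.5 -1.1] tau [-0.41  1.38  0.03] rot [-90.1  -0.1 -82.9] w 0.243
```

Request:
drive_tool([
  {"linear": [0,0.001,0.003],"rot": [0,0,0],"fingers": 0.0},
  {"linear": [0,0.001,0.006],"rot": [0,0,0],"fingers": 0.0},
  {"linear": [0,0.001,0.009],"rot": [0,0,0],"fingers": 0.0},
  {"linear": [0,0.001,0.009],"rot": [0,0,0],"fingers": 0.0},
])

```text
time: 15.35
position: [0.5123, 0.0251, 0.1174]
eef_rot: [-90.9, -0.1, -82.9]
contact_force: [-17.8, -3.7, 5.8]
gripper_width: 0.244
```

```bash
python3 -c "
from h import *
st()"
```

```text
t 15.35 head jig [-130.6 -150.3] under 13.9 F jig [-18.2  -1.4   5.8] tau [-1.04  4.35  0.21] rot [-90.9  -0.1 -82.9] w 0.244
```

Request:
drive_tool([
  {"linear": [0,-0.001,-0.015],"rot": [0,0,0],"fingers": 0.0},
  {"linear": [0,-0.001,-0.03],"rot": [0,0,0],"fingers": 0.0},
  {"linear": [-0.03,-0.001,-0.03],"rot": [0,0,0],"fingers": 0.0},
  {"linear": [-0.07,-0.001,-0.03],"rot": [0,0,0],"fingers": 0.0},
  {"linear": [-0.095,-0.001,-0.03],"rot": [0,0,0],"fingers": 0.0},
  {"linear": [-0.095,-0.001,-0.025],"rot": [0,0,0],"fingers": 0.0},
  {"linear": [-0.095,-0.001,-0.018],"rot": [0,0,0],"fingers": 0.0},
  {"linear": [-0.095,-0.001,-0.013],"rot": [0,0,0],"fingers": 0.0},
  {"linear": [-0.095,-0.001,-0.009],"rot": [0,0,0],"fingers": 0.0},
  {"linear": [-0.095,-0.001,-0.006],"rot": [0,0,0],"fingers": 0.0},
  {"linear": [-0.095,-0.001,-0.003],"rot": [0,0,0],"fingers": 0.0},
])

```text
time: 16.45
position: [0.4997, 0.1183, 0.1184]
eef_rot: [-90.7, -0.1, -82.9]
contact_force: [-14.9, -2.0, 3.1]
gripper_width: 0.242
```

```bash
python3 -c "
from h import *
st()"
```

```text
t 16.45 head jig [-131.4  -56.3] under 14.9 F jig [-15.1  -0.1   3.1] tau [-0.56  4.05  0.25] rot [-90.7  -0.1 -82.9] w 0.242
```

Request:
drive_tool([
  {"linear": [0,0,0.002],"rot": [0,0,0],"fingers": 0.0},
  {"linear": [0,0,0.003],"rot": [0,0,0],"fingers": 0.0},
  {"linear": [0,0,0.003],"rot": [0,0,0],"fingers": 0.0},
])

```text
time: 16.75
position: [0.5001, 0.1184, 0.1175]
eef_rot: [-91.0, -0.1, -82.9]
contact_force: [-16.7, -3.1, 3.1]
gripper_width: 0.241
```

```bash
python3 -c "
from h import *
st()"
```

```text
t 16.75 head jig [-131.   -56.2] under 14.0 F jig [-17.   -0.9   3.1] tau [-0.65  4.34  0.23] rot [-91.   -0.1 -82.9] w 0.241
```

Request:
drive_tool([
  {"linear": [0,0,-0.02],"rot": [0,0,0],"fingers": 0.0},
  {"linear": [0,0,-0.05],"rot": [0,0,0],"fingers": 0.0},
  {"linear": [0,-0.04,-0.06],"rot": [0,0,0],"fingers": 0.0},
  {"linear": [0.02,-0.09,-0.06],"rot": [0,0,0],"fingers": 0.0},
  {"linear": [0.04,-0.12,-0.06],"rot": [0,0,0],"fingers": 0.0},
  {"linear": [0.04,-0.12,-0.06],"rot": [0,0,0],"fingers": 0.0},
])

```text
time: 17.35
position: [0.4584, 0.0708, 0.2452]
eef_rot: [-89.3, -0.2, -83.1]
contact_force: [1.7, 1.0, -3.5]
gripper_width: 0.245
```

Run:
```python
from h import *
st()
cv2.imwrite('pics/w14.png',manip.snapshot('wrist'))
cv2.imwrite('pics/s14.png',manip.snapshot('scene'))
crop('pics/w14.png','pics/w14c.png',320,20,240,220,2.7)
crop('pics/s14.png','pics/s14c.png',210,235,150,120,5)
```

```text
t 17.35 head jig [-178.3  -98.2] under 141.7 F jig [ 1.9  0.8 -3.5] tau [ 0.07 -0.1  -0.02] rot [-89.3  -0.2 -83.1] w 0.245
```

View pics/w14c.png

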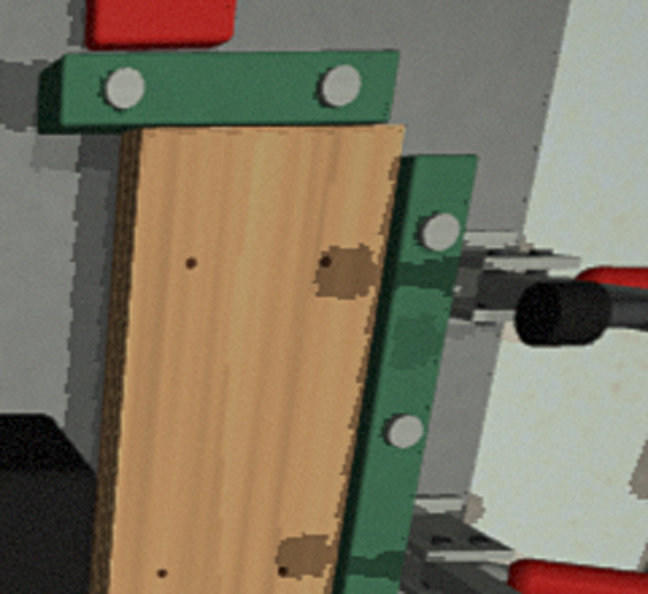

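View pics/s14c.png

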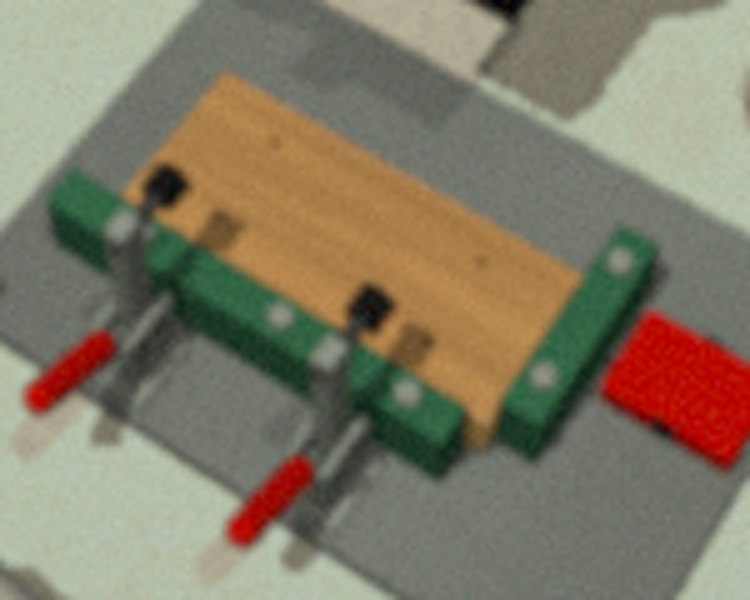

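Run:
```python
from h import *
im=cv2.imread('pics/w14.png'); a=im[55:275,430:500]
a=np.clip(a.astype(float)*1.6,0,255).astype(np.uint8)
b=im[60:130,320:500]; b=np.clip(b.astype(float)*1.6,0,255).astype(np.uint8)
cv2.imwrite('pics/z1.png',np.hstack([cv2.resize(a[:110],None,fx=5,fy=5,interpolation=cv2.INTER_CUBIC),cv2.resize(a[110:],None,fx=5,fy=5,interpolation=cv2.INTER_CUBIC)]))
cv2.imwrite('pics/z2.png',cv2.resize(b,None,fx=4,fy=4,interpolation=cv2.INTER_CUBIC))
```

```text
(no output)
```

View pics/z1.png

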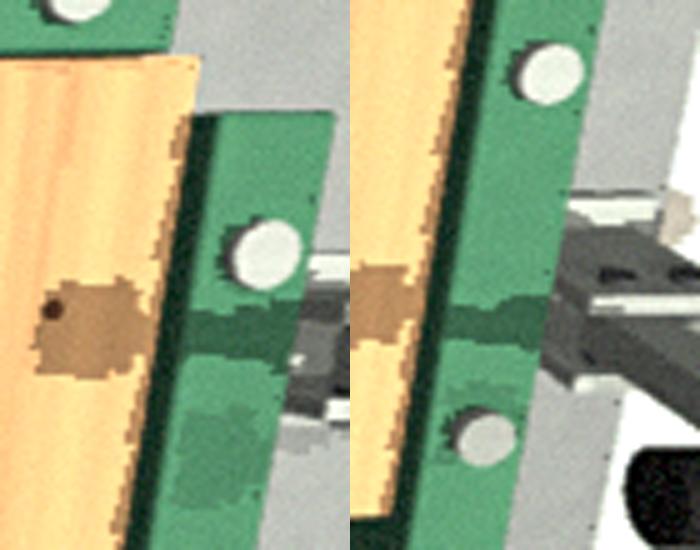

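View pics/z2.png

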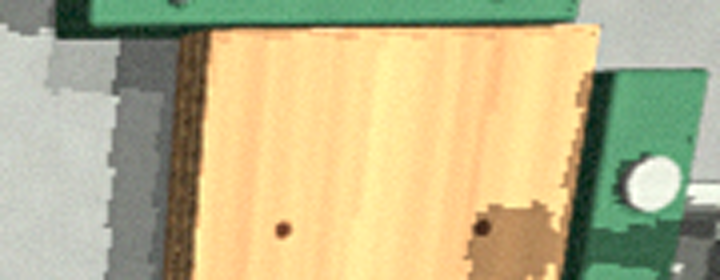

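Run:
```python
from h import *
w=P("wrist")
f=lambda x,y,k,x0,y0:((x+.5)/k-.5+x0,(y+.5)/k-.5+y0)
j=lambda p,z: inv(onz(w,*p,z))[:2].round(1)
print("board R upper",j(f(178,200,5,430,55),.05),"fence",j(f(207,200,5,430,55),.058))
print("board R low",j(f(437,200,5,430-70,55+110)if 0 else f(437-350,200,5,430,165),.05),"fence",j(f(465-350,200,5,430,165),.058))
print("board top edge",j(f(250,37,4,320,60),.05),j(f(560,27,4,320,60),.05),"end fence",j(f(250,26,4,320,60),.058),j(f(560,17,4,320,60),.058))
print("board L top",j(f(200,200,4,320,60),.05),"L bottom",j(f(172,200,4,320,60),.02))
```

```text
board R upper [ -5.5 -17.1] fence [ -4.6 -17. ]
board R low [  -5.4 -124.7] fence [  -4.1 -121.9]
board top edge [-84.6   5.3] [-14.8   7.2] end fence [-87.2   7.1] [-19.3   8.7]
board L top [-92.9 -30.2] L bottom [-91.9 -31.6]
```

The ray check puts the top board's edges about 1 mm from the back fence and 1.6 mm from the end fence, within measuring error. The pack's side wall is upright. One more firm tap along y lies on the way back.

Run:
```python
from h import *
goal(-45,-285,110,'y')
```

```text
to [ 0.6141 -0.0978  0.2135] lin [0.1883 0.0277 0.1371] rot [ -0.1 -90.2   0.2] n 10.5
```

Request:
drive_tool([
  {"linear": [0.09,0.02,0.02],"rot": [-0.1,-8.5,0.2],"fingers": 0.0},
  {"linear": [0.188,0.027,0.137],"rot": [-0.1,-90.2,0.2],"fingers": 0.0},
  {"linear": [0.188,0.027,0.137],"rot": [-0.1,-90.2,0.2],"fingers": 0.0},
  {"linear": [0.188,0.027,0.137],"rot": [-0.1,-90.2,0.2],"fingers": 0.0},
  {"linear": [0.188,0.027,0.137],"rot": [-0.1,-90.2,0.2],"fingers": 0.0},
  {"linear": [0.188,0.027,0.137],"rot": [-0.1,-90.2,0.2],"fingers": 0.0},
  {"linear": [0.188,0.027,0.137],"rot": [-0.1,-90.2,0.2],"fingers": 0.0},
  {"linear": [0.188,0.027,0.137],"rot": [-0.1,-90.2,0.2],"fingers": 0.0},
  {"linear": [0.188,0.027,0.137],"rot": [-0.1,-90.2,0.2],"fingers": 0.0},
  {"linear": [0.188,0.027,0.137],"rot": [-0.1,-90.2,0.2],"fingers": 0.0},
  {"linear": [0.188,0.027,0.137],"rot": [-0.1,-90.2,0.2],"fingers": 0.0},
  {"linear": [0.188,0.027,0.137],"rot": [-0.1,-90.2,0.2],"fingers": 0.0},
  {"linear": [0.188,0.027,0.137],"rot": [-0.1,-90.2,0.2],"fingers": 0.0},
  {"linear": [0.188,0.027,0.137],"rot": [-0.1,-90.2,0.2],"fingers": 0.0},
  {"linear": [0.188,0.027,0.137],"rot": [-0.1,-90.2,0.2],"fingers": 0.0},
])

```text
time: 18.95
position: [0.6133, -0.0962, 0.2131]
eef_rot: [-90.0, 0.2, 7.3]
contact_force: [0.7, 0.3, -3.1]
gripper_width: 0.241
```

Run:
```python
from h import *
st()
goal(-45,-270,16,'y'); goal(-45,-250,16,'y')
```

```text
t 18.95 head jig [ -45.6 -283.4] under 109.6 F jig [ 0.7  0.2 -3.1] tau [ 0.01 -0.01  0.02] rot [-90.    0.2   7.3] w 0.241
to [ 0.6122 -0.0829  0.1195] lin [0.0008 0.0936 0.0133] rot [-0.   0.1 -0.2] n 1.9
to [ 0.6097 -0.0631  0.1195] lin [0.0009 0.0936 0.0333] rot [-0.   0.1 -0.2] n 2.0
```

Request:
drive_tool([
  {"linear": [0.001,0.045,0.004],"rot": [0,0,-0.2],"fingers": 0.0},
  {"linear": [0.001,0.08,0.009],"rot": [0,0,-0.2],"fingers": 0.0},
  {"linear": [0.001,0.0936,0.013],"rot": [0,0,-0.2],"fingers": 0.0},
  {"linear": [0.001,0.0936,0.016],"rot": [0,0,-0.2],"fingers": 0.0},
  {"linear": [0.001,0.0936,0.023],"rot": [0,0,-0.2],"fingers": 0.0},
  {"linear": [0.001,0.0936,0.028],"rot": [0,0,-0.2],"fingers": 0.0},
  {"linear": [0.001,0.0936,0.032],"rot": [0,0,-0.2],"fingers": 0.0},
  {"linear": [0.001,0.0936,0.036],"rot": [0,0,-0.2],"fingers": 0.0},
  {"linear": [0.001,0.0936,0.039],"rot": [0,0,-0.2],"fingers": 0.0},
])

```text
time: 19.85
position: [0.6107, -0.0626, 0.1215]
eef_rot: [-90.8, -0.1, 7.2]
contact_force: [0.9, -16.1, -2.6]
gripper_width: 0.246
```

Run:
```python
from h import *
st()
```

```text
t 19.85 head jig [ -43.9 -249.7] under 18.0 F jig [ -1.2 -16.1  -2.6] tau [-4.49 -0.26  0.2 ] rot [-90.8  -0.1   7.2] w 0.246
```

Request:
drive_tool([
  {"linear": [0,0,-0.008],"rot": [0,0,0],"fingers": 0.0},
  {"linear": [0,0.0025,-0.012],"rot": [0,0,0],"fingers": 0.0},
  {"linear": [0,0.003,-0.008],"rot": [0,0,0],"fingers": 0.0},
  {"linear": [0,0.003,-0.003],"rot": [0,0,0],"fingers": 0.0},
  {"linear": [0,0.003,0.001],"rot": [0,0,0],"fingers": 0.0},
  {"linear": [0,0.003,0.005],"rot": [0,0,0],"fingers": 0.0},
  {"linear": [0,0.003,0.005],"rot": [0,0,0],"fingers": 0.0},
])

```text
time: 20.55
position: [0.6101, -0.0617, 0.1183]
eef_rot: [-91.3, -0.0, 7.1]
contact_force: [-0.1, -25.3, -3.6]
gripper_width: 0.246
```

Run:
```python
from h import *
st()
```

```text
t 20.55 head jig [ -44.4 -248.7] under 14.8 F jig [ -3.2 -25.1  -3.6] tau [-6.54 -0.26  0.35] rot [-91.3  -0.    7.1] w 0.246
```

Request:
drive_tool([
  {"linear": [0,0,-0.015],"rot": [0,0,0],"fingers": 0.0},
  {"linear": [0,0,-0.035],"rot": [0,0,0],"fingers": 0.0},
  {"linear": [0,-0.04,-0.05],"rot": [0,0,0],"fingers": 0.0},
  {"linear": [0,-0.09,-0.05],"rot": [0,0,0],"fingers": 0.0},
  {"linear": [0,-0.14,-0.05],"rot": [0,0,0],"fingers": 0.0},
  {"linear": [0,-0.16,-0.05],"rot": [0,0,0],"fingers": 0.0},
  {"linear": [0,-0.16,-0.05],"rot": [0,0,0],"fingers": 0.0},
])

```text
time: 21.25
position: [0.6168, -0.1019, 0.281]
eef_rot: [-90.1, -0.5, 7.4]
contact_force: [0.3, 0.2, -3.5]
gripper_width: 0.247
```

Run:
```python
from h import *
st()
cv2.imwrite('pics/w15.png',manip.snapshot('wrist'))
cv2.imwrite('pics/t15.png',manip.snapshot('top'))
crop('pics/w15.png','pics/w15c.png',340,80,220,190,3.6)
crop("pics/t15.png","pics/t15c.png",165,85,160,140,5)
```

```text
t 21.25 head jig [ -42.8 -289.4] under 177.5 F jig [ 0.3  0.2 -3.5] tau [-0.02 -0.07  0.02] rot [-90.1  -0.5   7.4] w 0.247
```

View pics/w15c.png

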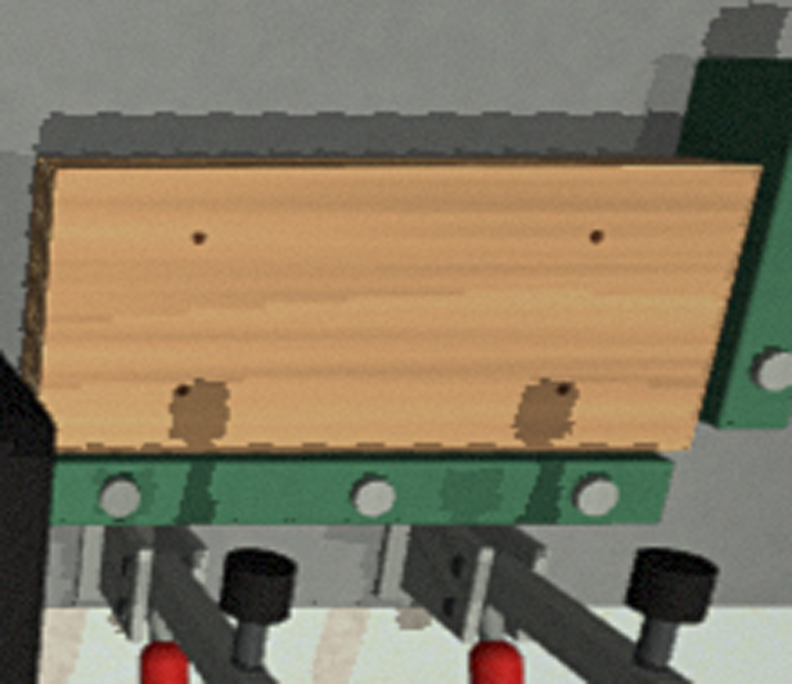

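View pics/t15c.png

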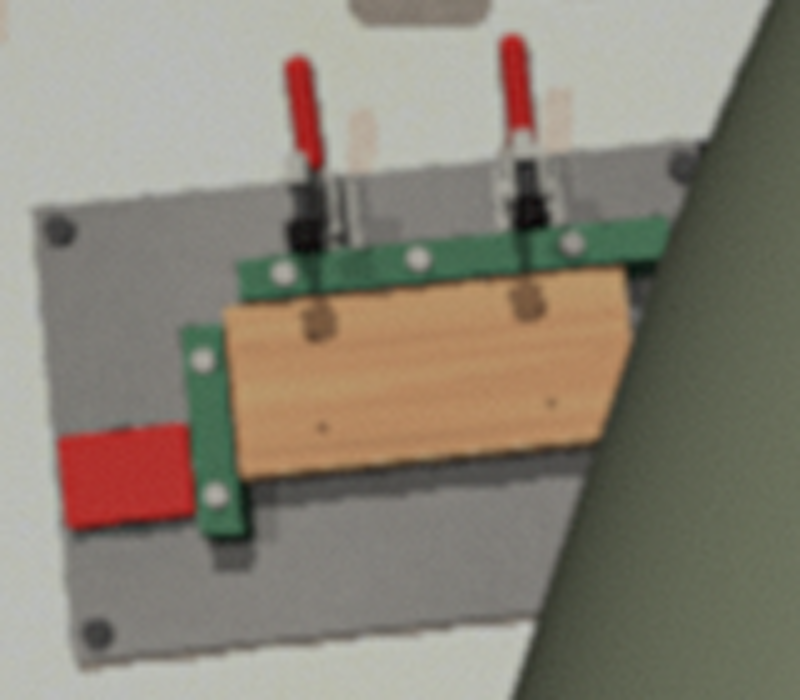

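The pack looks flush from both views. Before returning the mallet I check that it has not slipped in the grip, against the picture taken just after lifting.

Run:
```python
from h import *
def head(n):
    g=cv2.cvtColor(cv2.imread(n),cv2.COLOR_BGR2HSV); 
    o=cv2.inRange(g,(3,120,50),(20,255,255)); o[:,:230]=0;o[:,330:]=0;o[:215]=0;o[380:]=0
    a=cv2.cvtColor(cv2.imread(n),cv2.COLOR_BGR2GRAY); return o,a
for n in ("w4","w8","w13","w15"):
    o,a=head(f"pics/{n}.png"); o[315:]=0; ys,xs=np.where(o); print(n,[ (int(xs[ys==r].min()),int(xs[ys==r].max())) for r in (240,260,290,305) if (ys==r).any()], ys.min(),ys.max(), "head L/R row230:",np.where(a[230,150:400]<45)[0][[0,-1]]+150, "top col 230:",np.where(a[140:260,230]<45)[0][0]+140)
mx,my,mz=bin_axes(-52)
G=np.array([.5418,-.2842,.1416]);Rg=R.from_euler("xyz",[-59.83,0,-141.97],degrees=True)
np.save("Rg.npy",Rg.as_quat())
y=Rg.as_matrix()[:,1]
print("above bin",G-.15*y,delta(G-.15*y,Rg)); print(np.linalg.norm(delta(G,Rg)[1]))
```

```text
w4 [(257, 298), (255, 300), (251, 304), (248, 307)] 230 311 head L/R row230: [203 353] top col 230: 175
w8 [(257, 297), (255, 300), (251, 304), (248, 307)] 230 312 head L/R row230: [203 352] top col 230: 173
w13 [(257, 297), (255, 300), (251, 304), (248, 307)] 230 311 head L/R row230: [202 377] top col 230: 174
w15 [(257, 297), (255, 299), (251, 304), (248, 307)] 231 311 head L/R row230: [202 352] top col 230: 176
above bin [ 0.4953572  -0.22482004  0.27128071] (array([-0.13381441,  0.00439692, -0.10713464]), array([ 10.66656109, 144.833476  , -39.12598404]))
150.40396910460203
```

Run:
```python
from h import *
a=np.radians(-52)
print(delta([.47,-.16,.30],toolR([0,0,-1],[np.cos(a),np.sin(a),0])))
```

```text
(array([-0.1506516 , -0.02424583, -0.03956598]), array([-4.13394933e-02,  1.49360746e+02, -8.41999711e-02]))
```

Request:
drive_tool([
  {"linear": [-0.05,-0.02,-0.01],"rot": [0,5,0],"fingers": 0.0},
  {"linear": [-0.1,-0.024,-0.025],"rot": [0,14,0],"fingers": 0.0},
  {"linear": [-0.15,-0.024,-0.04],"rot": [0,149.3,0],"fingers": 0.0},
  {"linear": [-0.15,-0.024,-0.04],"rot": [0,149.3,0],"fingers": 0.0},
  {"linear": [-0.15,-0.024,-0.04],"rot": [0,149.3,0],"fingers": 0.0},
  {"linear": [-0.15,-0.024,-0.04],"rot": [0,149.3,0],"fingers": 0.0},
  {"linear": [-0.15,-0.024,-0.04],"rot": [0,149.3,0],"fingers": 0.0},
  {"linear": [-0.15,-0.024,-0.04],"rot": [0,149.3,0],"fingers": 0.0},
  {"linear": [-0.15,-0.024,-0.04],"rot": [0,149.3,0],"fingers": 0.0},
  {"linear": [-0.15,-0.024,-0.04],"rot": [0,149.3,0],"fingers": 0.0},
  {"linear": [-0.15,-0.024,-0.04],"rot": [0,149.3,0],"fingers": 0.0},
  {"linear": [-0.15,-0.024,-0.04],"rot": [0,149.3,0],"fingers": 0.0},
  {"linear": [-0.15,-0.024,-0.04],"rot": [0,149.3,0],"fingers": 0.0},
  {"linear": [-0.15,-0.024,-0.04],"rot": [0,149.3,0],"fingers": 0.0},
  {"linear": [-0.15,-0.024,-0.04],"rot": [0,149.3,0],"fingers": 0.0},
  {"linear": [-0.15,-0.024,-0.04],"rot": [0,149.3,0],"fingers": 0.0},
  {"linear": [-0.15,-0.024,-0.04],"rot": [0,149.3,0],"fingers": 0.0},
  {"linear": [-0.15,-0.024,-0.04],"rot": [0,149.3,0],"fingers": 0.0},
  {"linear": [-0.15,-0.024,-0.04],"rot": [0,149.3,0],"fingers": 0.0},
  {"linear": [-0.15,-0.024,-0.04],"rot": [0,149.3,0],"fingers": 0.0},
])

```text
time: 23.35
position: [0.4703, -0.1604, 0.2989]
eef_rot: [-90.2, -0.0, -141.8]
contact_force: [-0.2, -0.4, -3.5]
gripper_width: 0.243
```

Run:
```python
from h import *
st()
print(manip.get_state()["joint_positions"].round(0))
G=np.array([.5418,-.2842,.1416]);Rg=R.from_quat(np.load("Rg.npy"));y=Rg.as_matrix()[:,1]
print(delta(G-.15*y,Rg))
```

```text
t 23.35 head jig [-195.5 -329.1] under 195.4 F jig [-0.3 -0.4 -3.5] tau [ 0.01 -0.04 -0.01] rot [ -90.2   -0.  -141.8] w 0.243
[-27.  11. -13.  66.   0. 114.]
(array([0.02013699, 0.02744432, 0.06623173]), array([30.32684142,  0.15244724, -0.03310829]))
```

Request:
drive_tool([
  {"linear": [0.005,0.0,0.015],"rot": [8,0,0],"fingers": 0.0},
  {"linear": [0.01,0.01,0.03],"rot": [16,0,0],"fingers": 0.0},
  {"linear": [0.015,0.02,0.05],"rot": [24,0,0],"fingers": 0.0},
  {"linear": [0.0201,0.0274,0.0662],"rot": [30.3,0.15,0],"fingers": 0.0},
  {"linear": [0.0201,0.0274,0.0662],"rot": [30.3,0.15,0],"fingers": 0.0},
  {"linear": [0.0201,0.0274,0.0662],"rot": [30.3,0.15,0],"fingers": 0.0},
  {"linear": [0.0201,0.0274,0.0662],"rot": [30.3,0.15,0],"fingers": 0.0},
  {"linear": [0.0201,0.0274,0.0662],"rot": [30.3,0.15,0],"fingers": 0.0},
])

```text
time: 24.15
position: [0.4974, -0.2261, 0.2747]
eef_rot: [-59.6, 0.1, -142.1]
contact_force: [0.6, -0.7, -3.1]
gripper_width: 0.244
```

Run:
```python
from h import *
st()
G=np.array([.5418,-.2842,.1416]);Rg=R.from_quat(np.load("Rg.npy"));y=Rg.as_matrix()[:,1];z=Rg.as_matrix()[:,2]
print(delta(G+.004*z-.02*y,Rg)); print(delta(G+.004*z,Rg))
cv2.imwrite('pics/w16.png',manip.snapshot('wrist'))
```

```text
t 24.15 head jig [-176.8 -397.7] under 171.2 F jig [ 0.5 -0.8 -3.1] tau [ 0.7   0.51 -0.06] rot [-5.960e+01  1.000e-01 -1.421e+02] w 0.244
(array([ 9.29465973e-04,  1.31816894e-01, -1.25333449e-04]), array([-0.18399077, -0.18283205, -0.05508231]))
(array([ 0.0009488 ,  0.15181678, -0.00018953]), array([-0.18399077, -0.18283205, -0.05508231]))
```

View pics/w16.png

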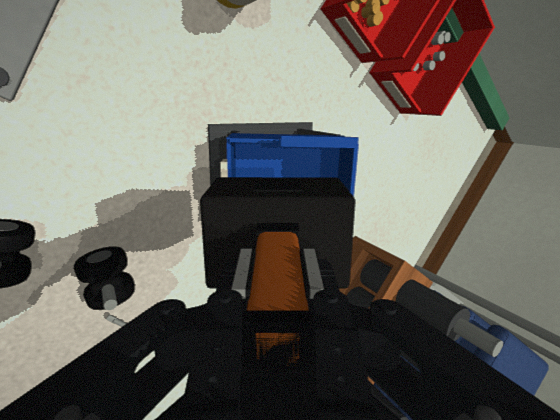

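Request:
drive_tool([
  {"linear": [0.001,0.02,0],"rot": [-0.2,-0.2,0],"fingers": 0.0},
  {"linear": [0.001,0.045,0],"rot": [-0.2,-0.2,0],"fingers": 0.0},
  {"linear": [0.001,0.07,0],"rot": [-0.2,-0.2,0],"fingers": 0.0},
  {"linear": [0.001,0.09,0],"rot": [-0.2,-0.2,0],"fingers": 0.0},
  {"linear": [0.001,0.11,0],"rot": [-0.2,-0.2,0],"fingers": 0.0},
  {"linear": [0.001,0.125,0],"rot": [-0.2,-0.2,0],"fingers": 0.0},
  {"linear": [0.001,0.135,0],"rot": [-0.2,-0.2,0],"fingers": 0.0},
  {"linear": [0.001,0.142,0],"rot": [-0.2,-0.2,0],"fingers": 0.0},
  {"linear": [0.001,0.145,0],"rot": [-0.2,-0.2,0],"fingers": 0.0},
])

```text
time: 25.1
position: [0.5408, -0.2841, 0.1479]
eef_rot: [-59.9, -0.0, -141.9]
contact_force: [-0.1, 0.4, -3.1]
gripper_width: 0.244
```

Run:
```python
from h import *
st()
G=np.array([.5418,-.2842,.1416]);Rg=R.from_quat(np.load("Rg.npy"));z=Rg.as_matrix()[:,2]
print(delta(G+.004*z,Rg)); print(delta(G,Rg)[0])
cv2.imwrite('pics/w17.png',manip.snapshot('wrist'))
```

```text
t 25.1 head jig [-141.1 -460.7] under 44.4 F jig [-0.1  0.4 -3.1] tau [0.78 0.63 0.04] rot [ -59.9   -0.  -141.9] w 0.244
(array([-0.00076444,  0.00579621,  0.00143184]), array([ 0.05839549,  0.02594231, -0.00773513]))
[-0.00076625  0.00580028 -0.00256816]
```

View pics/w17.png

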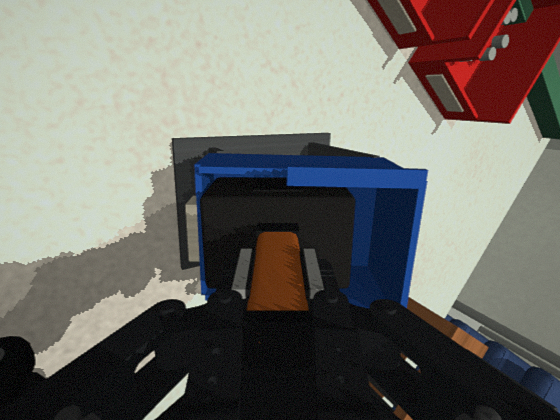

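Request:
drive_tool([
  {"linear": [-0.0007,0.002,0.0005],"rot": [0,0,0],"fingers": 0.0},
  {"linear": [-0.0007,0.004,0.0005],"rot": [0,0,0],"fingers": 0.0},
  {"linear": [-0.0007,0.0055,0.0005],"rot": [0,0,0],"fingers": 0.0},
  {"linear": [-0.0007,0.0055,0.0005],"rot": [0,0,0],"fingers": 0.0},
])

```text
time: 25.55
position: [0.543, -0.2859, 0.1439]
eef_rot: [-59.9, 0.0, -141.9]
contact_force: [0.9, -0.3, -4.0]
gripper_width: 0.243
```

Run:
```python
from h import *
st()
G=np.array([.5418,-.2842,.1416]);Rg=R.from_quat(np.load("Rg.npy"))
print(delta(G,Rg)[0], Rg.inv().apply(manip.get_state()["contact_force"]))
```

```text
t 25.55 head jig [-139.1 -462.8] under 40.4 F jig [ 0.8 -0.4 -4. ] tau [0.82 0.59 0.05] rot [ -59.9    0.  -141.9] w 0.243
[-0.00010278  0.00089282 -0.00298737] [-0.52804266  3.80152277 -1.34578218]
```

Request:
drive_tool([
  {"linear": [0,0.001,0],"rot": [0,0,0],"fingers": 0.0},
  {"linear": [0,0.002,0],"rot": [0,0,0],"fingers": 0.0},
  {"linear": [0,0.002,0],"rot": [0,0,0],"fingers": 0.0},
])

```text
time: 25.85
position: [0.5432, -0.2864, 0.1435]
eef_rot: [-59.8, -0.0, -141.9]
contact_force: [-10.0, 7.1, 12.3]
gripper_width: 0.245
```

Run:
```python
from h import *
st()
G=np.array([.5418,-.2842,.1416]);Rg=R.from_quat(np.load("Rg.npy"))
print(delta(G,Rg)[0], Rg.inv().apply(manip.get_state()["contact_force"]))
```

```text
t 25.85 head jig [-138.9 -463.2] under 40.0 F jig [-9.   8.3 12.3] tau [ 1.2   1.4  -0.21] rot [ -59.8   -0.  -141.9] w 0.245
[-0.00021354  0.00030078 -0.00320105] [  3.50702909 -16.53144095  -3.93329404]
```

Request:
drive_tool([
  {"linear": [0,-0.001,0],"rot": [0,0,0],"fingers": 0.0},
  {"linear": [0,-0.001,0],"rot": [0,0,0],"fingers": 0.03},
  {"linear": [0,-0.001,0],"rot": [0,0,0],"fingers": 0.045},
  {"linear": [0,-0.001,0],"rot": [0,0,0],"fingers": 0.085},
  {"linear": [0,-0.001,0],"rot": [0,0,0],"fingers": 0.085},
  {"linear": [0,-0.001,0],"rot": [0,0,0],"fingers": 0.085},
  {"linear": [0,-0.001,0],"rot": [0,0,0],"fingers": 0.085},
  {"linear": [0,-0.001,0],"rot": [0,0,0],"fingers": 0.085},
])

```text
time: 26.65
position: [0.5433, -0.2864, 0.1428]
eef_rot: [-59.9, 0.0, -141.9]
contact_force: [0.0, -0.1, 0.7]
gripper_width: 0.997
```

Run:
```python
from h import *
st()
cv2.imwrite('pics/w18.png',manip.snapshot('wrist'))
```

```text
t 26.65 head jig [-138.8 -463.2] under 39.3 F jig [ 0.  -0.1  0.7] tau [0.4  0.27 0.07] rot [ -59.9    0.  -141.9] w 0.997
```

View pics/w18.png

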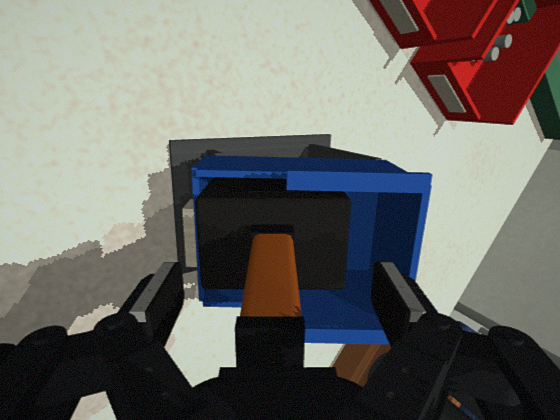

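The mallet stands against the front lip, clear of the jaws (handle at columns 236–305). I withdraw along the axis, clear of everything, and make the last checks.

Request:
drive_tool([
  {"linear": [0,-0.02,-0.002],"rot": [0,0,0],"fingers": 0.085},
  {"linear": [0,-0.05,-0.003],"rot": [0,0,0],"fingers": 0.085},
  {"linear": [0,-0.09,-0.003],"rot": [0,0,0],"fingers": 0.085},
  {"linear": [0,-0.13,-0.003],"rot": [0,0,0],"fingers": 0.085},
  {"linear": [0,-0.15,-0.003],"rot": [0,0,0],"fingers": 0.085},
  {"linear": [0,-0.15,-0.003],"rot": [0,0,0],"fingers": 0.085},
  {"linear": [0,-0.15,-0.003],"rot": [0,0,0],"fingers": 0.085},
])

```text
time: 27.4
position: [0.4955, -0.225, 0.2713]
eef_rot: [-59.8, 0.0, -141.9]
contact_force: [-0.6, -1.0, 0.0]
gripper_width: 0.993
```

Run:
```python
from h import *
st()
w=P("wrist")
cv2.imwrite('pics/w19.png',manip.snapshot('wrist'))
cv2.imwrite('pics/t19.png',manip.snapshot('top'))
cv2.imwrite('pics/s19.png',manip.snapshot('scene'))
def c(im,x0,y0,ww,h,k): return cv2.resize(im[y0:y0+h,x0:x0+ww],None,fx=k,fy=k,interpolation=cv2.INTER_CUBIC)
t=cv2.imread('pics/t19.png');s=cv2.imread('pics/s19.png')
cv2.imwrite('pics/fin.png',np.hstack([c(t,165,85,160,140,2.5),c(s,190,190,160,140,2.5)]))
im=np.clip(cv2.imread('pics/w19.png').astype(float)*1.8,0,255).astype(np.uint8); cv2.imwrite('pics/w19c.png',c(im,205,110,165,130,4))
# predicted at-rest end face / head corners in crop coords, from first measurement
mx,my,mz=bin_axes(-52); o=np.array([.57208,-.32580,.05143])
for d,a,b in ((.145,-.011,-.014),(.145,.011,.014),(.055,-.045,-.03),(.055,.045,-.03)): print((proj(w,o+d*mz+a*mx+b*my)-[205,110])*4+1.5)
# bystanders: frame difference vs start, away from the arm
d=cv2.absdiff(cv2.imread('pics/top0.png'),t).max(2)>60
n,_,st_,cc=cv2.connectedComponentsWithStats(d.astype(np.uint8)); print([(q[:5].tolist()) for q in st_[1:] if q[4]>25])
```

```text
t 27.4 head jig [-178.6 -396.3] under 167.8 F jig [-0.7 -0.9  0. ] tau [ 0.39  0.32 -0.  ] rot [ -59.8    0.  -141.9] w 0.993
[232.86328817 458.9137872 ]
[347.97458501 320.79958178]
[117.58422195 386.08878418]
[459.06116341 386.2066175 ]
[[214, 138, 76, 16, 348], [210, 151, 9, 30, 105], [219, 172, 74, 12, 302], [397, 177, 10, 9, 59], [293, 183, 131, 210, 12787], [387, 183, 9, 11, 34], [337, 239, 5, 9, 30], [360, 240, 23, 19, 164], [332, 250, 15, 11, 92], [418, 270, 6, 7, 29], [371, 299, 24, 29, 171], [393, 300, 20, 31, 219], [222, 311, 70, 69, 2552], [554, 343, 6, 12, 56], [374, 351, 123, 69, 3190], [511, 356, 49, 34, 1088], [145, 358, 93, 62, 4146], [337, 372, 17, 10, 31], [255, 399, 6, 9, 27]]
```

View pics/w19c.png

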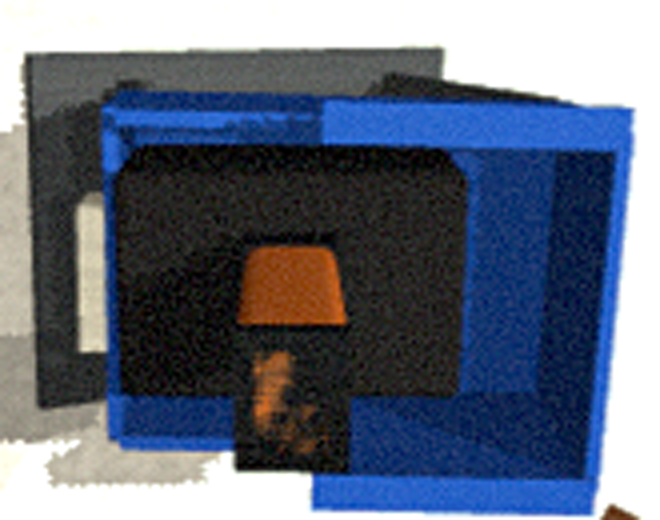

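View pics/fin.png

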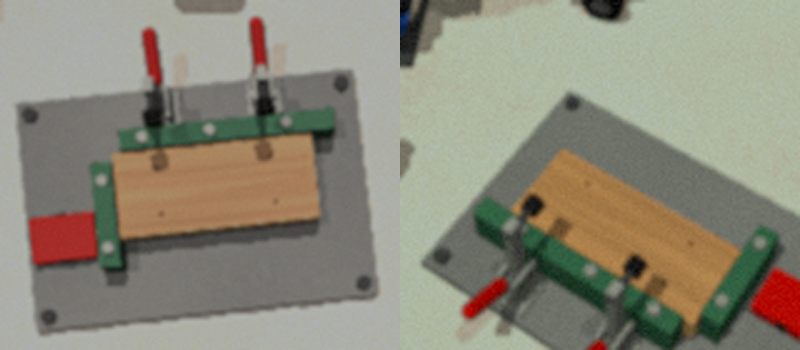

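View pics/t19.png

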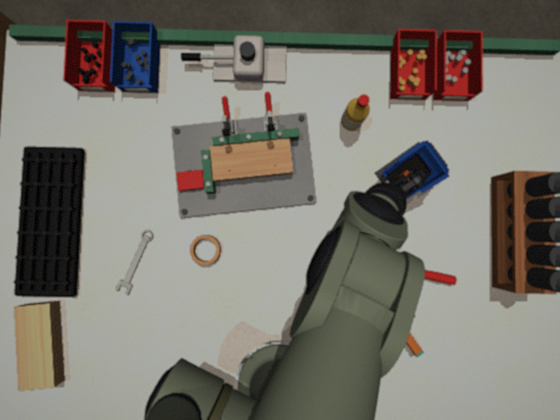

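Run:
```python
from h import *
t=P("top"); im=cv2.imread('pics/t19.png'); h=cv2.cvtColor(im,cv2.COLOR_BGR2HSV)
m=cv2.inRange(h,(8,70,90),(22,255,255)); k=np.zeros_like(m); k[130:195,200:300]=255; m=cv2.morphologyEx(m&k,cv2.MORPH_CLOSE,np.ones((7,7)))
c=max(cv2.findContours(m,0,1)[0],key=cv2.contourArea)
P_=np.array([onz(t,u,v,.05)[:2] for u,v in c[:,0].astype(float)])*1e3
r=cv2.minAreaRect(P_.astype(np.float32)); b=cv2.boxPoints(r)
q=np.array([inv([x/1e3,y/1e3,.05])[:2] for x,y in b]).round(1); print(r,"\n",q)
```

```text
((591.8848876953125, 84.05070495605469), (92.28242492675781, 211.98504638671875), 7.407414436340332) 
 [[ -90.7    4. ]
 [ -90.  -208. ]
 [   2.3 -207.6]
 [   1.5    4.3]]
```

```bash
python3 -c "
from rig import manip
print(manip.hand_in())"
```

```text
the job is handed in; nothing more can be done
None
```

I squared the pack against both fences with the rubber mallet, stood the mallet back in its bin and handed in at 27.6 s of the 72 s. I pushed the pack along x, then y, then x again at both ends of the long side, then y, with 17–25 N against the fences.

**Boards, measured:**
- The outline from the top camera is 92 × 212 mm, close to a single 90 × 210 board. It is turned 0.2° from the jig angle I estimated.
- After the x pushes, the wrist view put the top board about 1 mm from the back fence and 1.6 mm from the end fence, within about 1 mm of measuring error. The last y push came after that, and I did not re-measure those gaps.
- The pack's side wall looked upright.

**Mallet:** it touched the bin floor with about 16 N, slid against the front lip when released, and looks as it did at the start. Comparing pictures during the pushing showed no slip in the grip.

**Disagreement:** my first fence-corner estimate from the top camera did not match the contact positions or the wrist view, by about 3–4 mm in x and 4–9 mm in y. So I relied on contact force and on the gaps seen in the pictures, not on absolute coordinates.

**Bystanders:** the last top view shows nothing else on the bench out of place. The casters and part of the screwdriver were behind the arm in that view. The arm never worked near them, but I did not check them again.

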